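Swap the specimen under the microscope from the latched sample chamber

TASK

Put the blue specimen from the sample chamber on the microscope stage, upright and centred on the white ring under the objective, and put the red specimen that is there now upright into the metal tray beside the grey one. The chamber's clear lid is spring-loaded: slide its orange thumb latch sideways and let it pop up, and leave it open with the black specimen inside. Set specimens down rather than dropping them, keep robot and specimens off the microscope's objectives, and do not disturb the other things on the bench.

Things in the scene. Friction and masses are not known exactly. Their poses are not given: they have to be found in the camera images.
- microscope: White upright microscope, fixed. Origin: on the table under its optical axis, z up. Local +y points to the column: 70 mm square, y 150 to 220 mm, up to 385 mm. Foot x +-85, y -65 to 235, 40 mm high. Black stage plate x +-75, y +-70, top 110 mm above the table, open to -y, -x, +x. Overhead arm: x +-35, y -20 to 220, z 325 to 385; above it the head, x +-50, to 485 mm, eyepieces to y=-115.
- stage_mark (a point): Centre of the white ring (47 mm outer, 41 mm inner diameter) printed on the stage's top, straight under the objective; on the stage surface, 110 mm above the table. A specimen keeps the angle to the tool at which it was grasped: to stand it here, grasp it in the chamber at the same lean from vertical.
- nosepiece: Delicate objective turret, fixed to the microscope. Origin: lowest face of the working objective (26 mm diameter, 45 mm tall), 125 mm above the stage. Turret above it 72 mm across, 22 mm thick, then a 60 mm neck to the arm; three short objectives splay towards the column side (local y above 0), radius 47 mm, 15 mm above the origin. Under it the tool must lean 35 to 50 degrees, its body towards the robot.
- chamber: Grey low sample chamber, fixed. Origin: on the table under its centre; z up; local -x is its front (roughly towards the robot), +x its hinge side. Outer walls 150 (x) x 216 (y) mm, 7 mm thick, rim 58 mm above the table; inner floor 136 x 202 mm, 20 mm above the table. In front a ledge, x -130 to -75, y +-65, top 50 mm above the table, carries the latch.
- lid (a joint): Angle of the clear lid with black edges, 0 shut to 1.8 rad fully open (leaning 13 degrees past upright, over the hinge side). A spring (about 0.29 N m shut) lifts it by itself in about 1 to 2 s once the latch frees it, and keeps it open. Plate 150 x 216 x 5 mm lying on the rim when shut, top 64 mm above the table.
- lid_hinge (a point): Middle of the lid's hinge line: chamber x=+75 mm, 58.5 mm above the table; the line runs along the chamber's y.
- lid_edge (a point): Middle of the lid's free front edge, 150 mm from the hinge; moves with the lid. A 16 mm wide orange tab there sits under the latch bolt.
- latch (a joint): Position of the orange thumb latch along the chamber's +y (m): near 0 = locked, stop at 0.018. The lid is free once it is past about 0.011. Needs about 1.5 to 3 N and stays where it is left.
- latch_nub (a point): Centre of the top of the latch's orange thumb nub: 14 x 14 mm (sides along chamber x and y), top 80 mm above the table, on a 34 x 34 mm plate whose top is 54 mm above the table. At joint 0 it is at chamber x=-110, y=0. A bolt 14 mm wide, z 64 to 70 mm, runs from it towards the lid. Moves with the latch. The rising lid clears fingers on the nub.
- tray: Shallow aluminium tray, fixed: 180 (x) x 120 (y) x 16 mm, walls and floor 4 mm. Origin: table under its centre, z up. Holds the grey specimen; there is room for the red one.
- blue_specimen: solid upright disc of blue resin, a mounted specimen: 36 mm diameter, 30 mm tall, 60 g (varies), polished metal spot on top. Origin: centre of its underside, z up. Starts in the chamber, in its left or its right half.
- black_specimen: solid upright disc of black resin, a mounted specimen: 36 mm diameter, 30 mm tall, 60 g (varies), polished metal spot on top. Origin: centre of its underside, z up. Starts in the chamber, in the other half; stays there.
- red_specimen: solid upright disc of red resin, a mounted specimen: 36 mm diameter, 30 mm tall, 60 g (varies), polished metal spot on top. Origin: centre of its underside, z up. Starts on the microscope stage near the ring, to be cleared into the tray.
- grey_specimen: solid upright disc of grey resin, a mounted specimen: 36 mm diameter, 30 mm tall, 60 g (varies), polished metal spot on top. Origin: centre of its underside, z up. Starts in the tray and stays there.
- jar: Small amber jar, 44 mm diameter, 60 mm tall, bystander. Origin: centre of underside.
- beaker: Glass beaker, about 66 mm diameter, 85 mm tall, bystander. Origin: centre of underside.
- wash_bottle: White bottle with red cap, 60 mm diameter, 150 mm tall, bystander. Origin: centre of underside.
- forceps: Steel forceps lying flat, about 115 x 20 x 8 mm, bystander. Origin: underside middle; long axis x.
- dish: Glass culture dish, 93 mm diameter, 14 mm tall, bystander. Origin: centre of underside.
- tip_box: Clear box with blue lid, 64 x 104 x 57 mm, bystander. Origin: centre of underside.
Things that resemble listed ones, but are neither listed nor needed, are in the scene too. Of the things that look like the tray, take the one that is farthest to the robot's right at the start.

How it is judged:
On the way, in this order (a step that is already met when the one before it is completed fails the run):
1. the latch has been slid aside and the lid has sprung open (value of joint lid above 1.4 rad and value of joint latch above 0.009 m), for 0.2 s.
2. the blue specimen has been lifted out of the chamber (z of blue_specimen in the frame of chamber above 0.07 m), for 0.1 s.
3. the blue specimen stands on the ring (horizontal distance between blue_specimen and stage_mark below 0.008 m and z of blue_specimen in the frame of microscope between 0.106 and 0.114 m and angle between blue_specimen's own z axis and vertical below 0.1 rad and linear speed of blue_specimen below 0.02 m/s), for 0.2 s.
At the end, for the whole second after the job is handed in: The blue specimen stands upright (within 0.1 rad) and at rest on the stage, its centre within 8 mm of the ring's centre; the red and grey specimens stand upright on the tray's floor; the black one stands upright inside the chamber; the lid is open (over 1.4 rad) (all of step 3 and x of red_specimen in the frame of tray between -0.073 and 0.073 m and y of red_specimen in the frame of tray between -0.043 and 0.043 m and z of red_specimen in the frame of tray between 0.001 and 0.008 m and angle between each of red_specimen, grey_specimen, black_specimen's own z axis and vertical below 0.1 rad and linear speed of each of red_specimen, grey_specimen, black_specimen below 0.02 m/s and x of grey_specimen in the frame of tray between -0.073 and 0.073 m and y of grey_specimen in the frame of tray between -0.043 and 0.043 m and z of grey_specimen in the frame of tray between 0.001 and 0.008 m and x of black_specimen in the frame of chamber between -0.055 and 0.055 m and y of black_specimen in the frame of chamber between -0.088 and 0.088 m and z of black_specimen in the frame of chamber between 0.016 and 0.024 m and value of joint lid above 1.4 rad); the robot touches nothing.
It fails at once if the objectives or turret are touched with more than 2 N (contact force between anything else and nosepiece above 2 N).
It fails at once if another thing on the bench is moved more than 30 mm (distance of any of jar, beaker, wash_bottle, forceps, dish, tip_box, grey_specimen, black_specimen from where it was at the start of the episode above 0.03 m).
It fails at once if a specimen falls free, faster than 0.7 m/s (a drop of about 25 mm) ((linear speed of blue_specimen above 0.7 m/s and contact force between blue_specimen and the fingers below 0.05 N) or (linear speed of black_specimen above 0.7 m/s and contact force between black_specimen and the fingers below 0.05 N) or (linear speed of red_specimen above 0.7 m/s and contact force between red_specimen and the fingers below 0.05 N) or (linear speed of grey_specimen above 0.7 m/s and contact force between grey_specimen and the fingers below 0.05 N)).
It also fails if it takes over 72 s, if anything falls off the work surface, if the arm or the gripper's body presses on something with over 40 N, if the wrist force passes 120 N, or if a joint passes its speed limit or range.

ROBOT

A 6-joint arm with a two-finger parallel gripper is mounted at the origin on the work surface. World frame = base frame: x ahead of the robot, y to its left, z up, the work surface at z = 0. Lengths are in m, angles in rad, forces in N, time in s.
With the tool pointing down it reaches from about 0.3 to 0.775 m from the base axis. Payload 14.6 kg.
Tool frame: the origin (TCP) lies on the centre line of the jaws, within the pads' length; the fingertips stand 19 mm ahead of it and the grasp point (between the pads) is the TCP; x points along the fingers, y is the direction in which the jaws open and shut, and the axes are right-handed (so a half turn about x gives the same grasp; the last joint's range is limited). The gripper opens to 85 mm and grips with 20 to 120 N. Pads are 22 mm wide; open, the fingers measure 114 mm over their backs; the gripper's body (76 mm by 85 mm) begins 54 mm behind the grasp point. The pads swing forward as they close: fully open they stand 13 mm farther back than shut.
Start: joints at [-1.283, 0.3, 1.521, -0, 1.321, -0.067], TCP at [0.191, -0.516, 0.25] pointing down, gripper open.
Joint ranges: [-3.03, 3.03], [-0.79, 2.21], [0.23, 2.52], [-1.04, 4.18], [0, 3.07], [-2.55, 2.55]. Speed limits (rad/s): [2.22, 2.22, 2.57, 3.14, 3.14, 3.14].

INTERFACE

Orientations are given as a 3x3 rotation matrix whose columns are the frame's x, y, z axes.
In Python, from plant import ctrl, read_camera, camera_info gives the robot as it stands. The module is installed in compiled form; this text tells all that it offers.
- The arm moves only by the shell command python3 -m crank 'ROWS' [FORCE]. ROWS is JSON, a list of rows, each an object with "turn": the turn, a rotation vector about the tool's x, y, z in degrees, a list of three; "delta_pos": the shift along the tool's x, y, z in m, a list of three; "hand": the opening in per cent of the stroke, from 0 (shut) to 100 (fully open). A call has 1 to 12 rows; each row is the pose to reach, as a shift and turn from the pose commanded when the call began, along the tool's axes at that moment; what a row does not reach only later rows make up. A row lasts 1/10 s, in which the tool goes at most 50 mm and 8.59 degrees, less where a joint would pass 70% of its speed; a pose out of reach is approached as far as the arm can. A call with a gripper value outside its range is refused whole. The fingers move at their own pace and stop on an object; FORCE is the grip in N (left out, the last holds). Time passes only in rows, so rows that repeat a pose let the fingers close. It gives the time, the measured TCP pose, the force and the opening at its end, in the units of the state.
- ctrl.sense(): the state, without advancing time (a new reading comes with each control period).
- read_camera(name): name is "side" or "top" or "wrist"; returns the picture (420x560x3 uint8, red, green, blue); there is no depth.
- camera_info(name): a dict with "fx", "fy", "cx", "cy" (pixels), "camera_from_world" (4x4, takes a point from world to camera coordinates); the wrist camera has in their place "mount" (4x4, takes a point from camera to tool coordinates, whose origin is the TCP and whose axes are the tool frame's). Camera axes: x right, y down, z forward; pixel columns grow to the right and rows downward; lengths in m; the calibration is good to about 2 mm. A picture is of the moment at which its call begins: read the wrist's pose just before it. camera_info takes no time and is no camera call.
- ctrl.sign_off(): hands the job in, once; it reports no verdict.
The state is a dict: "time_s": time; "joint_pos": joint angles; "qvel": joint speeds; "joint_efforts": joint torques, N m; "tcp_pos": TCP position; "tool_rot": TCP orientation; "force": force on the tool from outside, world axes, zero at the start; "moment": the same for the moment, N m; "grip_width": finger opening in m.
Only numpy, scipy, OpenCV 4.12 (cv2) and the standard library are available. Lean on these libraries where they do the work, as an engineer would, in place of code of your own. Each camera call takes 0.05 s, during which the arm holds its last target.

## Working session

There is one attempt and no reset: what is moved stays moved. The work goes in short steps, Python scripts to look and compute and a shell command to move; the robot and the scene stay as the last step left them, time stands still between calls to the robot, and variables do not carry over. Pictures are saved under pics/ and viewed, and the job is handed in when it is done.

```bash
ls; mkdir -p pics; python3 - <<'E'
from plant import ctrl, read_camera, camera_info
import cv2,numpy as np
s=ctrl.sense();print({k:np.round(v,3).tolist() for k,v in s.items()})
for n in ["side","top","wrist"]:
    i=camera_info(n);print(n,{k:np.round(v,4).tolist() for k,v in i.items()})
    cv2.imwrite(f"pics/{n}0.png",cv2.cvtColor(read_camera(n),cv2.COLOR_RGB2BGR))
E
```

```text
pics
{'time_s': 0.0, 'joint_pos': [-1.283, 0.3, 1.522, -0.0, 1.321, -0.067], 'qvel': [0.001, 0.001, -0.002, 0.001, 0.001, 0.0], 'joint_efforts': [0.002, -54.35, -36.179, -0.0, 0.004, 0.0], 'tcp_pos': [0.191, -0.516, 0.25], 'tool_rot': [[-0.0, 0.347, -0.938], [0.001, -0.938, -0.347], [-1.0, -0.001, -0.0]], 'force': [1.054, 0.061, 0.402], 'moment': [-0.009, -0.049, 0.025], 'grip_width': 0.086}
side {'fx': 509.041, 'fy': 509.041, 'cx': 279.501, 'cy': 211.8048, 'camera_from_world': [[-0.6451, 0.764, 0.0115, 0.3185], [0.5048, 0.4374, -0.7442, -0.143], [-0.5737, -0.4742, -0.6678, 1.7783], [0.0, 0.0, 0.0, 1.0]]}
top {'fx': 412.9296, 'fy': 412.9296, 'cx': 277.8729, 'cy': 204.1364, 'camera_from_world': [[-0.0874, -0.9962, 0.0047, 0.0363], [-0.975, 0.0846, -0.2056, 0.5412], [0.2044, -0.0225, -0.9786, 1.2676], [0.0, 0.0, 0.0, 1.0]]}
wrist {'fx': 316.4016, 'fy': 316.4016, 'cx': 282.243, 'cy': 211.0342, 'mount': [[0.0005, -0.3153, 0.949, -0.1233], [1.0, 0.0002, -0.0005, -0.0006], [-0.0001, 0.949, 0.3153, -0.0802], [0.0, 0.0, 0.0, 1.0]]}
```

View pics/side0.png

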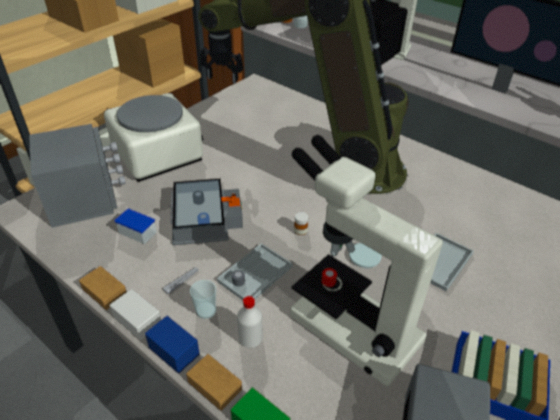

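View pics/top0.png

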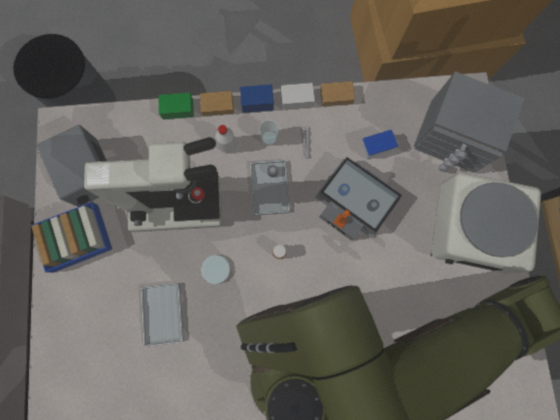

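View pics/wrist0.png

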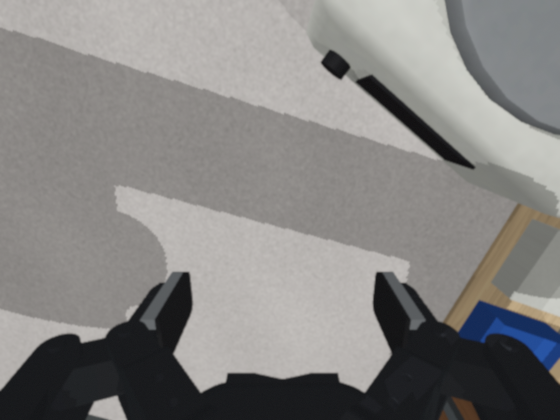

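```bash
cat > h.py <<'E'
from plant import ctrl, read_camera, camera_info
import cv2,numpy as np
np.set_printoptions(precision=4,suppress=True)
def K(n):
    i=camera_info(n);return i
def cw(n,s=None):
    i=camera_info(n)
    if n!='wrist': return np.linalg.inv(np.array(i['camera_from_world']))
    T=np.eye(4);T[:3,:3]=s['tool_rot'];T[:3,3]=s['tcp_pos'];return T@np.array(i['mount'])
def pix(n,u,v,z,s=None):
    i=camera_info(n);T=cw(n,s)
    d=T[:3,:3]@np.array([(u-i['cx'])/i['fx'],(v-i['cy'])/i['fy'],1]);o=T[:3,3]
    return o+d*(z-o[2])/d[2]
def proj(n,p,s=None):
    i=camera_info(n);q=np.linalg.inv(cw(n,s))@np.append(p,1)
    return np.array([i['fx']*q[0]/q[2]+i['cx'],i['fy']*q[1]/q[2]+i['cy']])
def crop(img,name,x0,y0,w,h,f):
    c=cv2.cvtColor(img[y0:y0+h,x0:x0+w],cv2.COLOR_RGB2BGR)
    cv2.imwrite('pics/'+name,cv2.resize(c,None,fx=f,fy=f,interpolation=cv2.INTER_CUBIC))
E
python3 - <<'E'
from h import *
t=cv2.cvtColor(cv2.imread('pics/top0.png'),cv2.COLOR_BGR2RGB)
s=cv2.cvtColor(cv2.imread('pics/side0.png'),cv2.COLOR_BGR2RGB)
crop(t,'tc1.png',240,120,170,125,4.7)
crop(t,'tc2.png',70,120,170,125,4.7)
crop(s,'sc1.png',150,160,130,95,6)
crop(s,'sc2.png',270,160,160,120,5)
E
```

```text
(no output)
```

View pics/tc1.png

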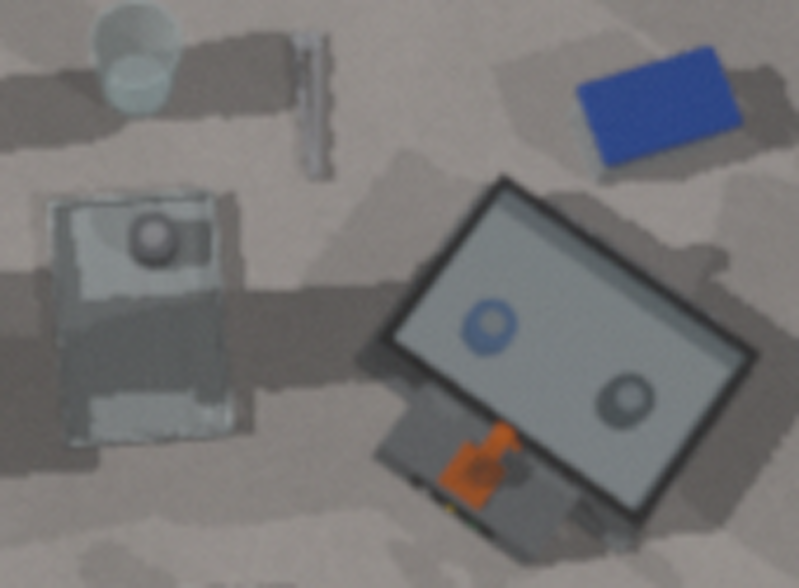

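View pics/tc2.png

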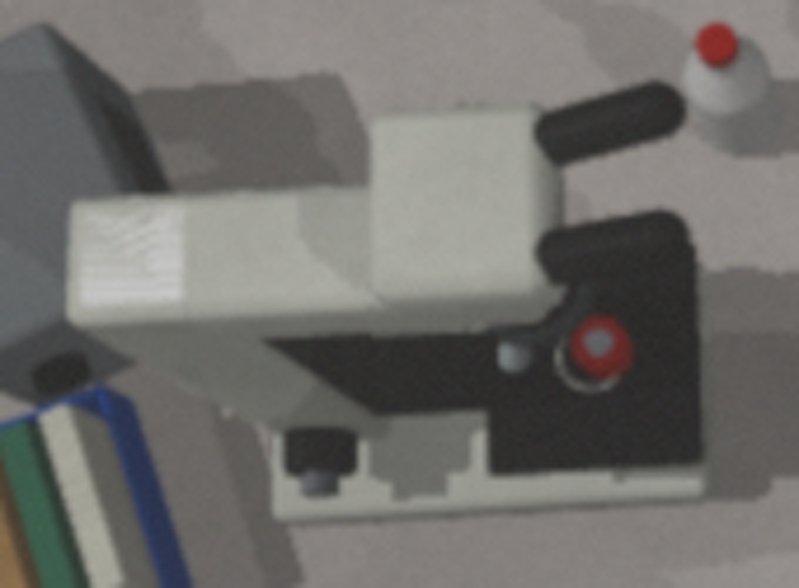

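View pics/sc1.png

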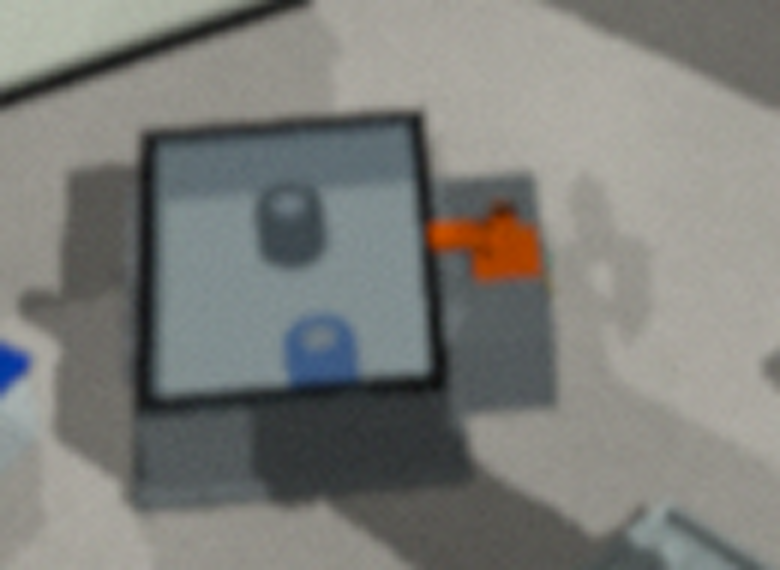

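View pics/sc2.png

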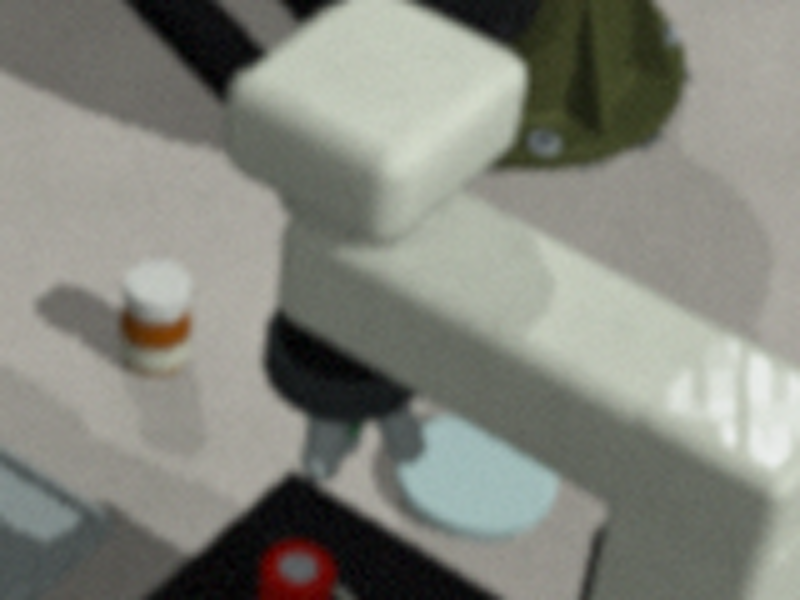

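```bash
python3 - <<'E'
from h import *
def t(a,b,z,x0=240): return pix('top',x0+a/4.7,120+b/4.7,z)
L=[t(*p,0.064) for p in [(505,180),(757,353),(640,520),(385,338)]];print('lid',np.array(L))
c=np.mean(L,0);print('c',c,[np.linalg.norm(L[i]-L[(i+1)%4]) for i in range(4)])
# +x: from front edge(bottom,left) to hinge edge(top,right)
x=(L[0]+L[1]-L[2]-L[3]);y=(L[0]+L[3]-L[1]-L[2])
print('yaw',np.degrees(np.arctan2(x[1],x[0])),np.degrees(np.arctan2(y[1],y[0]))-90)
T=[t(*p,0.016) for p in [(50,195),(217,190),(235,435),(70,445)]];print('tray',np.mean(T,0),[np.linalg.norm(T[i]-T[(i+1)%4]) for i in range(4)])
x=T[0]+T[1]-T[2]-T[3];print('trayyaw long',np.degrees(np.arctan2(x[1],x[0])))
print('grey',t(157,232,.034)); print('blue',t(493,322,.05),'black',t(630,397,.05))
print('nub',t(487,470,.08),t(485,470,.054))
print('red',t(599,342,.14,70),'ring',t(590,357,.11,70))
print('stage corners',t(705,462,.11,70),t(490,473,.11,70))
print('foot corners',t(705,493,.04,70),t(277,520,.04,70))
print('jar', pix('top',280,250,.06),'bottle',pix('top',223,130,.15),'dish',pix('top',216,269,.014))
# side
def sd(a,b,z): return pix('side',150+a/6,160+b/6,z)
S=[sd(*p,.064) for p in [(143,132),(422,115),(443,387),(143,408)]];print('side lid',np.array(S),np.mean(S,0))
print('blue',sd(321,336,.05),'black',sd(290,204,.05))
print('red',pix('side',270+298/5,160+568/5,.14))
E
```

```text
lid [[ 0.6734 -0.2504  0.064 ]
 [ 0.536  -0.4067  0.064 ]
 [ 0.429  -0.3115  0.064 ]
 [ 0.5684 -0.1549  0.064 ]]
c [ 0.5517 -0.2809  0.064 ] [np.float64(0.2081190909899771), np.float64(0.14323099018852256), np.float64(0.20956735654485184), np.float64(0.14190172501934115)]
yaw -41.96498072098026 -41.49221332571506
tray [0.6113 0.0079 0.016 ] [np.float64(0.12009727376885733), np.float64(0.17968685949736896), np.float64(0.11566754628327029), np.float64(0.1833155839039726)]
trayyaw long -0.5377950489375349
grey [ 0.6657 -0.0069  0.034 ]
blue [ 0.5765 -0.2325  0.05  ] black [ 0.5157 -0.3198  0.05  ]
nub [ 0.4692 -0.2105  0.08  ] [ 0.4733 -0.2138  0.054 ]
red [0.5806 0.2294 0.14  ] ring [0.5787 0.241  0.11  ]
stage corners [0.5024 0.17   0.11  ] [0.5072 0.309  0.11  ]
foot corners [0.4939 0.1798 0.04  ] [0.5006 0.4707 0.04  ]
jar [ 0.3951 -0.0046  0.06  ] bottle [0.7704 0.1397 0.15  ] dish [0.3568 0.2041 0.014 ]
side lid [[ 0.5387 -0.4024  0.064 ]
 [ 0.4317 -0.3015  0.064 ]
 [ 0.5748 -0.1435  0.064 ]
 [ 0.6789 -0.2415  0.064 ]] [ 0.556  -0.2722  0.064 ]
blue [ 0.5782 -0.2266  0.05  ] black [ 0.518  -0.3135  0.05  ]
red [0.5846 0.2341 0.14  ]
```

```bash
python3 - <<'E'
from h import *
s=cv2.cvtColor(cv2.imread('pics/side0.png'),cv2.COLOR_BGR2RGB)
crop(s,'sc3.png',180,0,90,90,6)
T=cw('wrist',ctrl.sense());print(proj('side',T[:3,3]),proj('side',ctrl.sense()['tcp_pos']))
E
```

```text
[209.4804  53.6233] [222.4336  78.2969]
```

View pics/sc3.png

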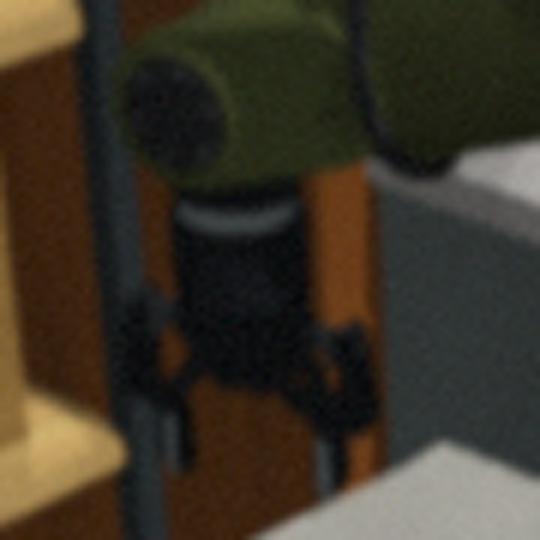

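```bash
cat >> h.py <<'E'
from scipy.spatial.transform import Rotation as R
def toolrot(lean,az,flip=False):
    l,a=np.radians(lean),np.radians(az)
    o=np.array([np.cos(a),np.sin(a),0]);u=np.array([0,0,1.])
    x=np.sin(l)*o-np.cos(l)*u; z=-(np.cos(l)*o+np.sin(l)*u)
    if flip:z=-z
    return np.column_stack([x,np.cross(z,x),z])
def rel(p,Rt=None,s=None):
    s=s or ctrl.sense();R0=np.array(s['tool_rot'])
    d=R0.T@(np.array(p)-s['tcp_pos'])
    t=R.from_matrix(R0.T@Rt).as_rotvec(degrees=True) if Rt is not None else np.zeros(3)
    print('delta',d.round(4),'turn',t.round(2))
E
python3 - <<'E'
from h import *
rel([.45,-.1,.30],toolrot(40,21.7)); 
E
```

```text
delta [-0.0499 -0.2998 -0.3872] turn [-1.33 39.99 -0.43]
```

```bash
python3 -m crank '[{"turn":[0,20,0],"delta_pos":[-0.05,-0.15,-0.20],"hand":70},{"turn":[0,20,0],"delta_pos":[-0.05,-0.15,-0.20],"hand":70},{"turn":[0,20,0],"delta_pos":[-0.05,-0.15,-0.20],"hand":70},{"turn":[-1.3,40,0],"delta_pos":[-0.05,-0.30,-0.387],"hand":70},{"turn":[-1.3,40,0],"delta_pos":[-0.05,-0.30,-0.387],"hand":70},{"turn":[-1.3,40,0],"delta_pos":[-0.05,-0.30,-0.387],"hand":70},{"turn":[-1.3,40,0],"delta_pos":[-0.05,-0.30,-0.387],"hand":70},{"turn":[-1.3,40,0],"delta_pos":[-0.05,-0.30,-0.387],"hand":70},{"turn":[-1.3,40,0],"delta_pos":[-0.05,-0.30,-0.387],"hand":70},{"turn":[-1.3,40,0],"delta_pos":[-0.05,-0.30,-0.387],"hand":70},{"turn":[-1.3,40,0],"delta_pos":[-0.05,-0.30,-0.387],"hand":70},{"turn":[-1.3,40,0],"delta_pos":[-0.05,-0.30,-0.387],"hand":70}]'
python3 - <<'E'
from h import *
s=ctrl.sense();print(s['joint_pos']);print(s['tcp_pos'],s['grip_width'])
rel([.487,.194,.258],toolrot(40,21.7))
im=read_camera('side');crop(im,'s1.png',0,0,560,420,1.4)
E
```

```text
time_s: 1.35
tcp_pos: [0.4498, -0.099, 0.3002]
tool_rot: [[0.599, 0.37, -0.71], [0.232, -0.929, -0.288], [-0.766, 0.008, -0.643]]
force: [0.1, -0.4, 0.3]
grip_width: 0.0596
[-0.5536 -0.1667  2.0254  0.6872  0.9405  0.3167]
[ 0.4498 -0.099   0.3002] 0.05956975674523012
delta [ 0.1226 -0.2588 -0.0836] turn [ 0.27  0.01 -0.35]
```

View pics/s1.png

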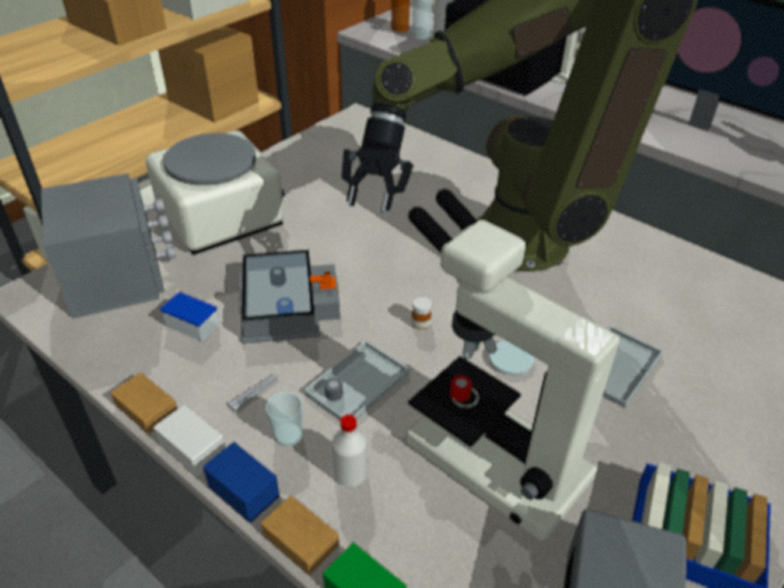

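```bash
python3 -m crank '[{"turn":[0,0,0],"delta_pos":[0.12,-0.26,-0.084],"hand":70},{"turn":[0,0,0],"delta_pos":[0.12,-0.26,-0.084],"hand":70},{"turn":[0,0,0],"delta_pos":[0.12,-0.26,-0.084],"hand":70},{"turn":[0,0,0],"delta_pos":[0.12,-0.26,-0.084],"hand":70},{"turn":[0,0,0],"delta_pos":[0.12,-0.26,-0.084],"hand":70},{"turn":[0,0,0],"delta_pos":[0.12,-0.26,-0.084],"hand":70},{"turn":[0,0,0],"delta_pos":[0.12,-0.26,-0.084],"hand":70},{"turn":[0,0,0],"delta_pos":[0.12,-0.26,-0.084],"hand":70},{"turn":[0,0,0],"delta_pos":[0.12,-0.26,-0.084],"hand":70}]'
python3 - <<'E'
from h import *
s=ctrl.sense();print(s['joint_pos'],s['qvel'])
im=read_camera('wrist');crop(im,'w1.png',0,0,560,420,1.4)
np.savez('w1.npz',im=im,p=s['tcp_pos'],r=s['tool_rot'])
im=read_camera('side');crop(im,'s2.png',250,100,200,150,4)
E
```

```text
time_s: 2.3
tcp_pos: [0.4865, 0.1916, 0.2602]
tool_rot: [[0.6, 0.365, -0.712], [0.229, -0.931, -0.284], [-0.766, 0.008, -0.642]]
force: [0.5, -0.8, -0.2]
grip_width: 0.0597
[ 0.2826 -0.048   2.018   0.1133  0.4784  1.3953] [-0.0093 -0.0093  0.0001 -0.0031 -0.0029  0.0074]
```

View pics/w1.png

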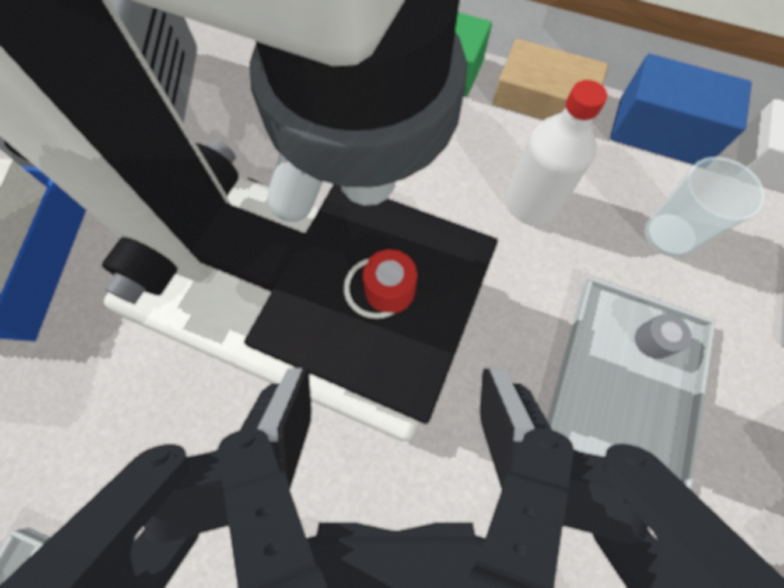

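View pics/s2.png

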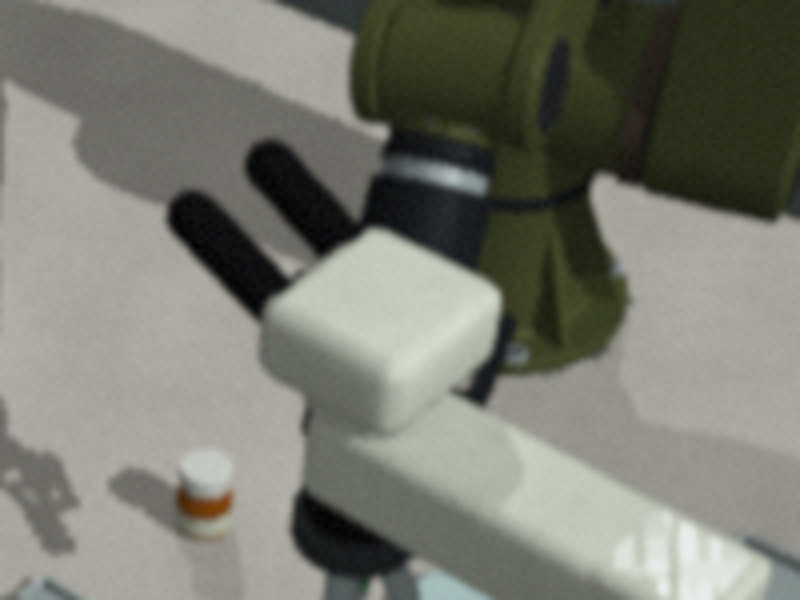

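```bash
python3 - <<'E'
from h import *
im=np.load('w1.npz')['im']
crop(im,'w1a.png',230,160,90,75,8)
crop(im,'w1b.png',380,190,150,115,5)
E
```

```text
(no output)
```

View pics/w1a.png

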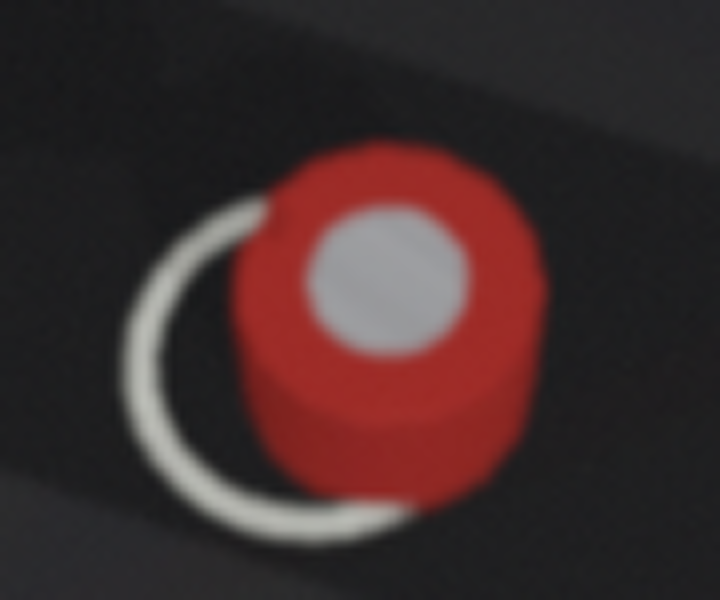

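View pics/w1b.png

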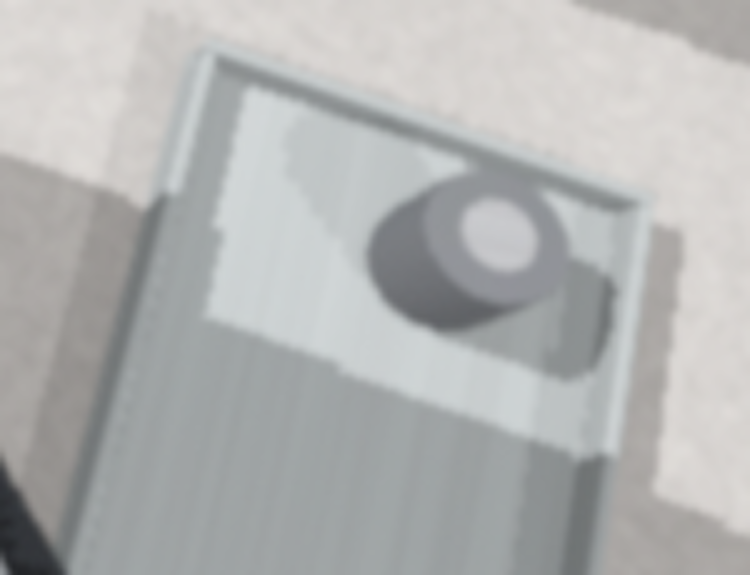

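```bash
cat >> h.py <<'E'
def ringfit(im,s,x0,y0,w,h,z=.11,thr=130):
    from scipy.optimize import least_squares
    c=im[y0:y0+h,x0:x0+w].astype(int)
    m=(c.min(2)>thr)&((c.max(2)-c.min(2))<40)
    v,u=np.nonzero(m);P=np.array([pix('wrist',a+x0,b+y0,z,s) for a,b in zip(u,v)])
    return P
E
python3 - <<'E'
from h import *
from scipy.optimize import least_squares
d=np.load('w1.npz');s={'tcp_pos':d['p'],'tool_rot':d['r']}
P=ringfit(d['im'],s,242,183,42,50)
# exclude the metal spot
q=np.array([proj('wrist',p,s) for p in P]);k=~((q[:,0]>266)&(q[:,1]<206)&(q[:,1]>184));P=P[k]
f=lambda x:np.hypot(P[:,0]-x[0],P[:,1]-x[1])-.022
r=least_squares(f,[.578,.24],loss='soft_l1',f_scale=.001);print('ring',r.x,len(P),np.abs(r.fun).mean())
print('red',pix('wrist',230+387/8,160+280/8,.14,s))
print('grey',pix('wrist',380+500/5,190+233/5,.034,s))
a=pix('wrist',380+200/5,190+45/5,.016,s);b=pix('wrist',380+650/5,190+195/5,.016,s);print('tray far corners',a,b,np.linalg.norm(a-b))
x=np.array([a[1]-b[1],b[0]-a[0]])/np.linalg.norm(a-b);print('x dir',x,'center',(a+b)[:2]/2-.09*x)
# stage corners (full image)/1.4
for u,v in [(428,423),(497,240),(247,342)]: print('stage',pix('wrist',u/1.4,v/1.4,.11,s))
E
```

```text
ring [0.5805 0.2428] 204 0.0007840777535700775
red [0.5815 0.2325 0.14  ]
grey [ 0.6654 -0.0013  0.034 ]
tray far corners [0.6988 0.0734 0.016 ] [ 0.6998 -0.0455  0.016 ] 0.11890767421749068
x dir [1.     0.0088] center [0.6093 0.0132]
stage [0.5043 0.1753 0.11  ]
stage [0.6496 0.172  0.11  ]
stage [0.5094 0.3099 0.11  ]
```

```bash
python3 - <<'E'
from h import *
R40=toolrot(40,21.5)
P=np.array([.5815,.2325,.135])
rel(P-.06*R40[:,0],R40);rel(P,R40)
E
```

```text
delta [ 0.1026 -0.0041  0.0015] turn [ 0.18 -0.   -0.44]
delta [ 0.1626 -0.0045  0.0015] turn [ 0.18 -0.   -0.44]
```

```bash
python3 -m crank '[{"turn":[0.2,0,-0.4],"delta_pos":[0.05,-0.004,0.0015],"hand":70},{"turn":[0.2,0,-0.4],"delta_pos":[0.08,-0.0045,0.0015],"hand":70},{"turn":[0.2,0,-0.4],"delta_pos":[0.105,-0.0045,0.0015],"hand":70},{"turn":[0.2,0,-0.4],"delta_pos":[0.125,-0.0045,0.0015],"hand":70},{"turn":[0.2,0,-0.4],"delta_pos":[0.145,-0.0045,0.0015],"hand":70},{"turn":[0.2,0,-0.4],"delta_pos":[0.155,-0.0045,0.0015],"hand":70},{"turn":[0.2,0,-0.4],"delta_pos":[0.1625,-0.0045,0.0015],"hand":70},{"turn":[0.2,0,-0.4],"delta_pos":[0.1625,-0.0045,0.0015],"hand":70}]'
python3 - <<'E'
from h import *
s=ctrl.sense();print(s['qvel'])
im=read_camera('wrist');crop(im,'w2.png',0,0,560,420,1.4)
im=read_camera('top');crop(im,'t2.png',140,110,130,100,6)
E
```

```text
time_s: 3.2
tcp_pos: [0.5811, 0.2341, 0.1347]
tool_rot: [[0.597, 0.368, -0.713], [0.236, -0.93, -0.282], [-0.766, 0.0, -0.642]]
force: [-0.1, 0.1, -0.2]
grip_width: 0.0599
[ 0.0054 -0.0274  0.0065 -0.0073  0.0093  0.0085]
```

View pics/w2.png

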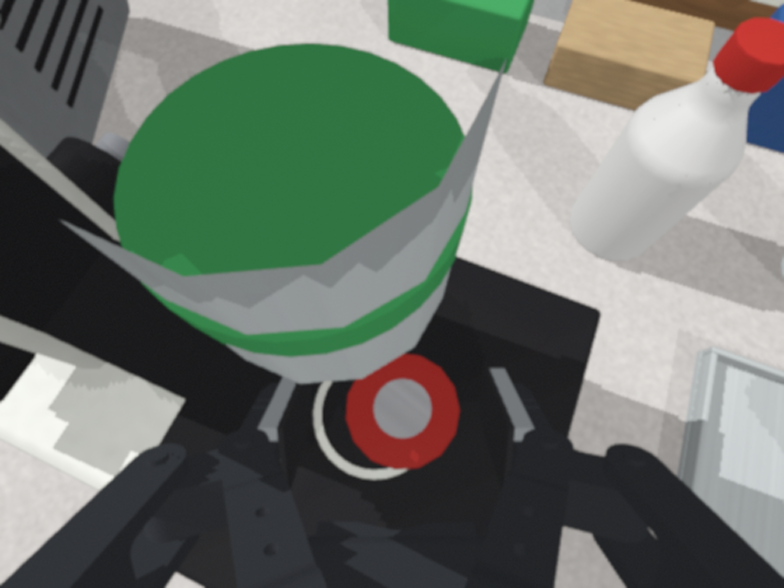

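```bash
python3 -m crank '[{"turn":[0,0,0],"delta_pos":[0,0,0],"hand":30},{"turn":[0,0,0],"delta_pos":[0,0,0],"hand":20},{"turn":[0,0,0],"delta_pos":[0,0,0],"hand":20},{"turn":[0,0,0],"delta_pos":[0,0,0],"hand":20},{"turn":[0,0,0],"delta_pos":[0,0,0],"hand":20},{"turn":[0,0,0],"delta_pos":[0,0,0],"hand":20}]' 40
python3 - <<'E'
from h import *
im=read_camera('wrist');crop(im,'w3.png',140,220,280,200,2.8)
E
```

```text
time_s: 3.9
tcp_pos: [0.5811, 0.2348, 0.1358]
tool_rot: [[0.599, 0.369, -0.711], [0.237, -0.93, -0.282], [-0.765, 0.0, -0.644]]
force: [-2.9, -1.3, 6.0]
grip_width: 0.0348
```

View pics/w3.png

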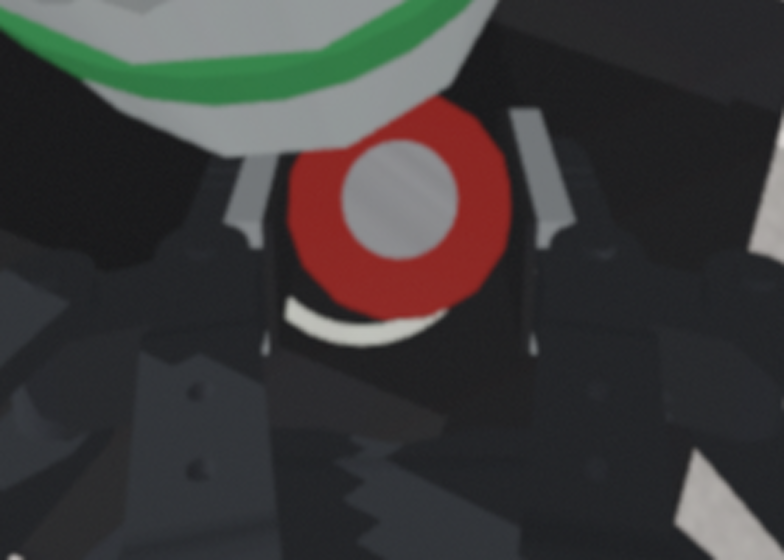

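```bash
python3 -m crank '[{"turn":[0,0,0],"delta_pos":[-0.008,0,-0.0065],"hand":20},{"turn":[0,0,0],"delta_pos":[-0.015,0,-0.0065],"hand":20},{"turn":[0,0,0],"delta_pos":[-0.03,0,-0.0065],"hand":20},{"turn":[0,0,0],"delta_pos":[-0.06,0,-0.0065],"hand":20},{"turn":[0,0,0],"delta_pos":[-0.10,0,-0.0065],"hand":20},{"turn":[0,0,0],"delta_pos":[-0.14,0,-0.0065],"hand":20},{"turn":[0,0,0],"delta_pos":[-0.15,0,-0.0065],"hand":20}]'
python3 - <<'E'
from h import *
s=ctrl.sense();print(s['grip_width'])
R5=toolrot(40,5)
P=np.array([.570,.013,.0305])
for h in (.1,0.0): rel(P+[0,0,h],R5)
im=read_camera('wrist');crop(im,'w4.png',0,0,560,420,1.4)
E
```

```text
time_s: 4.65
tcp_pos: [0.4947, 0.2006, 0.2576]
tool_rot: [[0.601, 0.369, -0.709], [0.238, -0.93, -0.282], [-0.763, 0.0, -0.646]]
force: [0.8, 0.9, -0.1]
grip_width: 0.0348
0.03476533829103329
delta [0.0976 0.2021 0.0816] turn [12.73 -0.26 10.7 ]
delta [0.1739 0.202  0.1462] turn [12.73 -0.26 10.7 ]
```

View pics/w4.png

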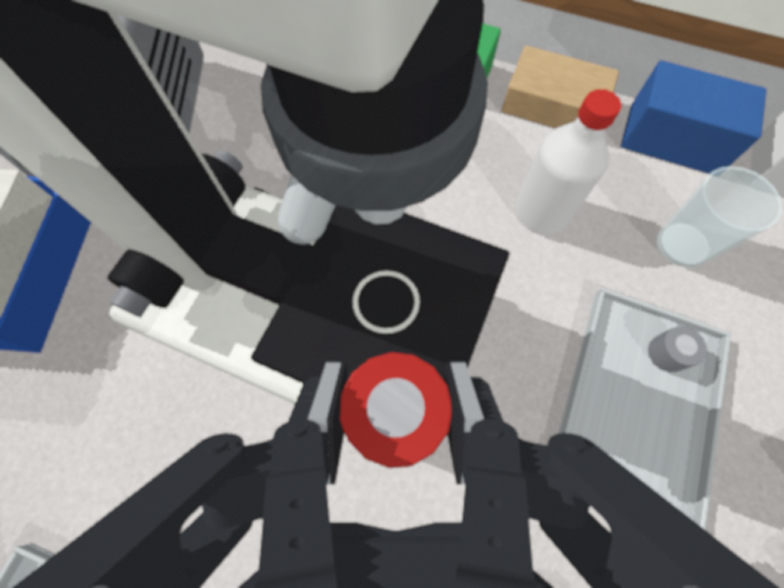

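```bash
python3 -m crank '[{"turn":[6,0,5],"delta_pos":[0,0.05,0],"hand":20},{"turn":[12.7,-0.3,10.7],"delta_pos":[0,0.10,0],"hand":20},{"turn":[12.7,-0.3,10.7],"delta_pos":[0.02,0.15,0.02],"hand":20},{"turn":[12.7,-0.3,10.7],"delta_pos":[0.06,0.19,0.05],"hand":20},{"turn":[12.7,-0.3,10.7],"delta_pos":[0.098,0.202,0.082],"hand":20},{"turn":[12.7,-0.3,10.7],"delta_pos":[0.098,0.202,0.082],"hand":20},{"turn":[12.7,-0.3,10.7],"delta_pos":[0.098,0.202,0.082],"hand":20},{"turn":[12.7,-0.3,10.7],"delta_pos":[0.098,0.202,0.082],"hand":20}]'
python3 - <<'E'
from h import *
s=ctrl.sense()
R5=toolrot(40,5)
P=np.array([.570,.013,.0305])
for h in (.03,0.0): rel(P+[0,0,h],R5)
im=read_camera('wrist');crop(im,'w5.png',0,0,560,420,1.4)
E
```

```text
time_s: 5.5
tcp_pos: [0.5705, 0.0135, 0.126]
tool_rot: [[0.635, 0.087, -0.767], [0.055, -0.996, -0.067], [-0.77, 0.001, -0.638]]
force: [0.2, 0.3, -0.5]
grip_width: 0.0345
delta [0.0501 0.0004 0.0422] turn [ 0.02  0.37 -0.04]
delta [0.0732 0.0004 0.0613] turn [ 0.02  0.37 -0.04]
```

View pics/w5.png

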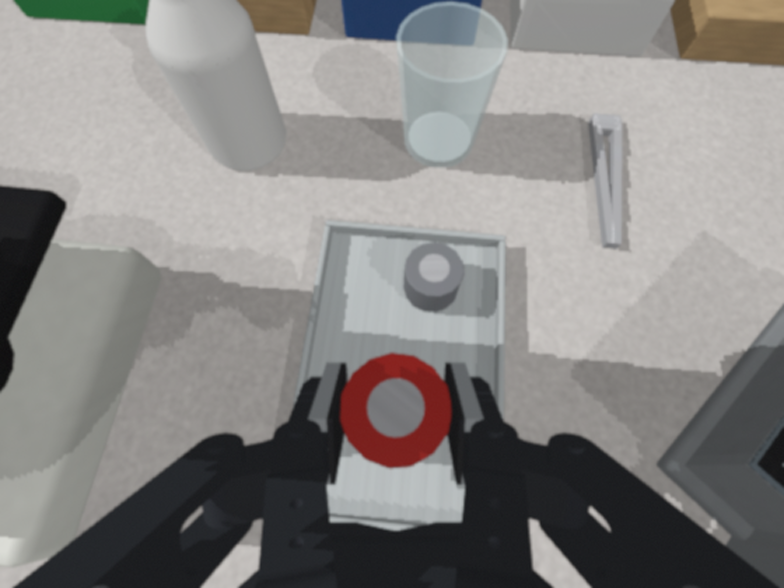

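```bash
python3 -m crank '[{"turn":[0,0.4,0],"delta_pos":[0.02,0,0.017],"hand":20},{"turn":[0,0.4,0],"delta_pos":[0.04,0,0.034],"hand":20},{"turn":[0,0.4,0],"delta_pos":[0.055,0,0.046],"hand":20},{"turn":[0,0.4,0],"delta_pos":[0.065,0,0.0545],"hand":20},{"turn":[0,0.4,0],"delta_pos":[0.07,0,0.0585],"hand":20},{"turn":[0,0.4,0],"delta_pos":[0.073,0,0.061],"hand":20},{"turn":[0,0.4,0],"delta_pos":[0.073,0,0.061],"hand":20},{"turn":[0,0.4,0],"delta_pos":[0.073,0,0.061],"hand":20}]'
python3 - <<'E'
from h import *
im=read_camera('side');crop(im,'s6.png',205,225,110,90,7)
E
```

```text
time_s: 6.35
tcp_pos: [0.5709, 0.0141, 0.0321]
tool_rot: [[0.644, 0.089, -0.76], [0.056, -0.996, -0.068], [-0.763, 0.001, -0.646]]
force: [-0.3, 0.2, -0.0]
grip_width: 0.0348
```

View pics/s6.png

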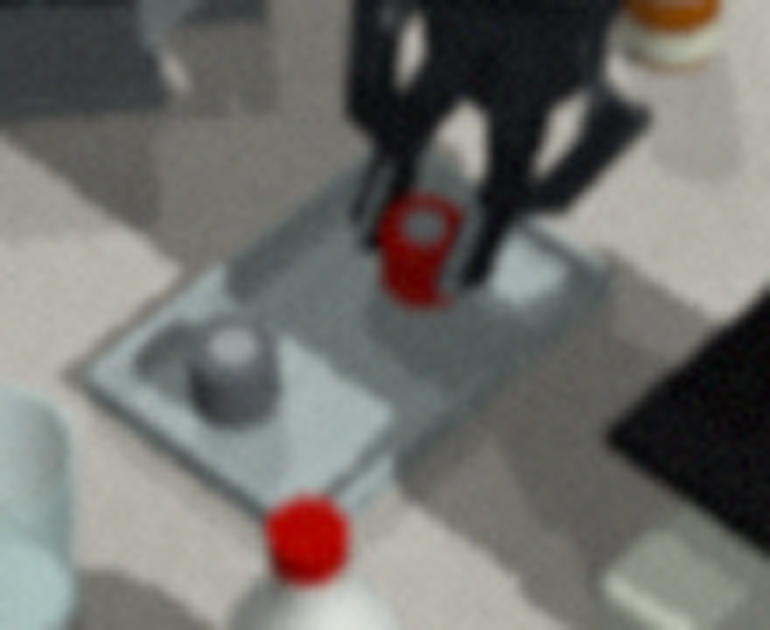

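```bash
python3 -m crank '[{"turn":[0,0,0],"delta_pos":[0.0008,0,0.0006],"hand":20},{"turn":[0,0,0],"delta_pos":[0.0015,0,0.0013],"hand":20},{"turn":[0,0,0],"delta_pos":[0.0015,0,0.0013],"hand":20},{"turn":[0,0,0],"delta_pos":[0.0015,0,0.0013],"hand":20}]'
```

```text
time_s: 6.8
tcp_pos: [0.5706, 0.0133, 0.0298]
tool_rot: [[0.643, 0.088, -0.761], [0.056, -0.996, -0.068], [-0.764, 0.001, -0.645]]
force: [-1.6, 1.7, 3.4]
grip_width: 0.0346
```

```bash
python3 -m crank '[{"turn":[0,0,0],"delta_pos":[0,0,0],"hand":45},{"turn":[0,0,0],"delta_pos":[0,0,0],"hand":65},{"turn":[0,0,0],"delta_pos":[0,0,0],"hand":65},{"turn":[0,0,0],"delta_pos":[0,0,0],"hand":65},{"turn":[0,0,0],"delta_pos":[-0.02,0,0],"hand":65},{"turn":[0,0,0],"delta_pos":[-0.05,0,0],"hand":65},{"turn":[0,0,0],"delta_pos":[-0.09,0,0],"hand":65},{"turn":[0,0,0],"delta_pos":[-0.13,0,0],"hand":65},{"turn":[0,0,0],"delta_pos":[-0.17,0,0],"hand":65},{"turn":[0,0,0],"delta_pos":[-0.17,0,0],"hand":65}]'
python3 - <<'E'
from h import *
im=read_camera('wrist');crop(im,'w7.png',0,0,560,420,1.4)
im=read_camera('top');crop(im,'t7.png',230,110,200,150,4)
E
```

```text
time_s: 7.8
tcp_pos: [0.4944, 0.01, 0.1257]
tool_rot: [[0.646, 0.097, -0.757], [0.07, -0.995, -0.068], [-0.76, -0.009, -0.65]]
force: [0.0, 1.2, 0.5]
grip_width: 0.0555
```

View pics/w7.png

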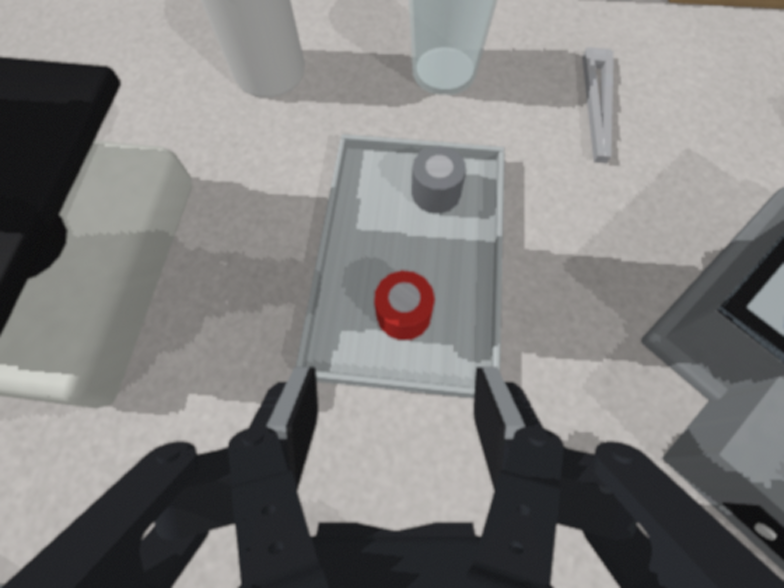

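View pics/t7.png

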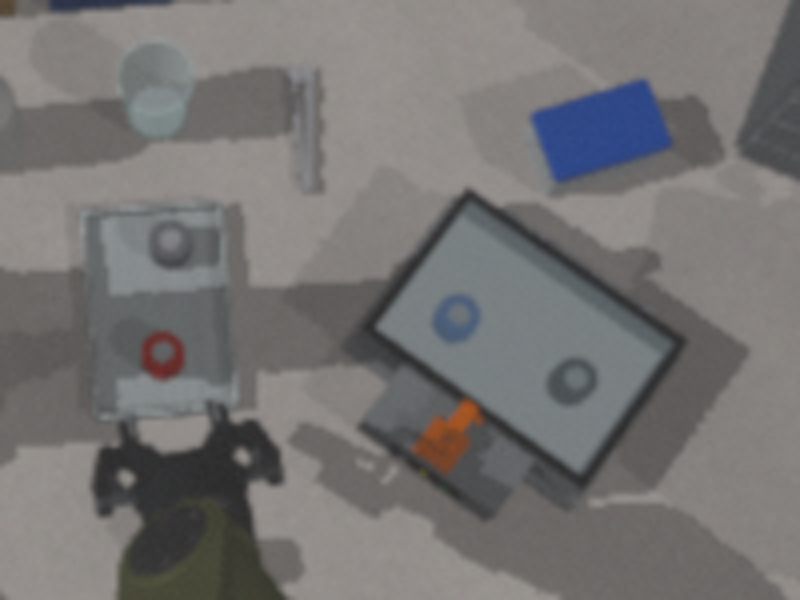

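```bash
python3 - <<'E'
from h import *
rel([.424,-.164,.211],toolrot(25,-42))
E
```

```text
delta [-0.1216  0.1655  0.0106] turn [ 39.89 -14.56  26.27]
```

```bash
python3 -m crank '[{"turn":[7,-2.5,4.5],"delta_pos":[-0.05,0.01,0],"hand":40},{"turn":[14,-5,9],"delta_pos":[-0.09,0.04,0],"hand":40},{"turn":[21,-8,14],"delta_pos":[-0.12,0.08,0.005],"hand":40},{"turn":[28,-10,18.5],"delta_pos":[-0.122,0.12,0.01],"hand":40},{"turn":[35,-13,23],"delta_pos":[-0.122,0.16,0.01],"hand":40},{"turn":[40,-14.5,26.3],"delta_pos":[-0.122,0.165,0.01],"hand":40},{"turn":[40,-14.5,26.3],"delta_pos":[-0.122,0.165,0.01],"hand":40},{"turn":[40,-14.5,26.3],"delta_pos":[-0.122,0.165,0.01],"hand":40},{"turn":[40,-14.5,26.3],"delta_pos":[-0.122,0.165,0.01],"hand":40}]'
python3 - <<'E'
from h import *
s=ctrl.sense();print(s['qvel'],s['joint_pos'])
im=read_camera('wrist');crop(im,'w8.png',0,0,560,420,1.4)
np.savez('w8.npz',im=im,p=s['tcp_pos'],r=s['tool_rot'])
E
```

```text
time_s: 8.8
tcp_pos: [0.4254, -0.1633, 0.2097]
tool_rot: [[0.311, -0.673, -0.671], [-0.28, -0.74, 0.612], [-0.908, -0.002, -0.418]]
force: [-0.3, 0.1, -0.2]
grip_width: 0.0341
[ 0.1675  0.111  -0.1191 -0.3817  0.2825  0.8045] [-0.3739 -0.044   2.0617 -0.2225  0.7292  2.072 ]
```

View pics/w8.png

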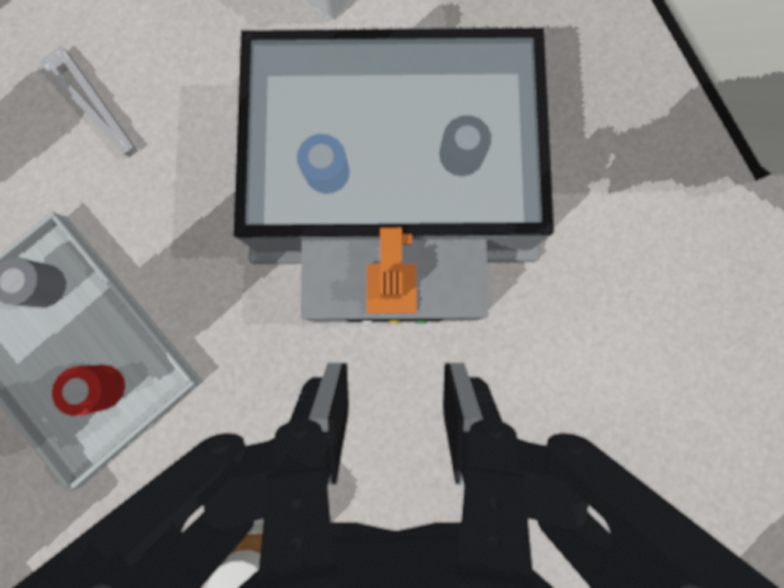

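```bash
python3 - <<'E'
from h import *
im=np.load('w8.npz')['im']
crop(im,'w8a.png',210,150,140,90,5.6)
crop(im,'w8b.png',160,10,250,165,3.2)
E
```

```text
(no output)
```

View pics/w8a.png

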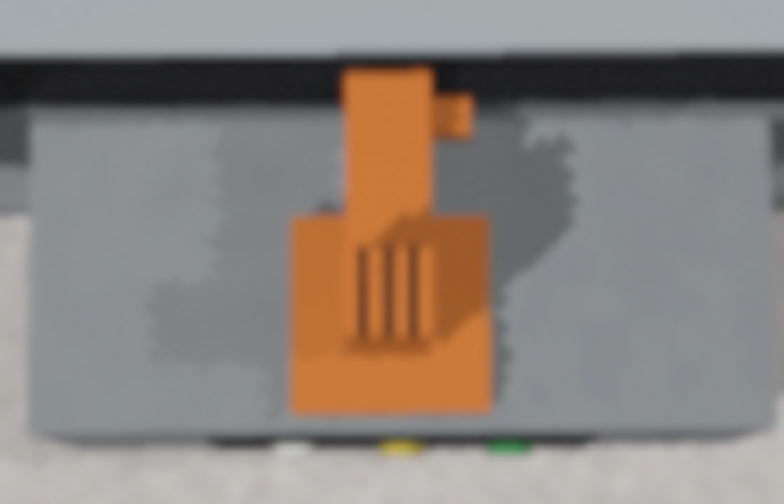

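View pics/w8b.png

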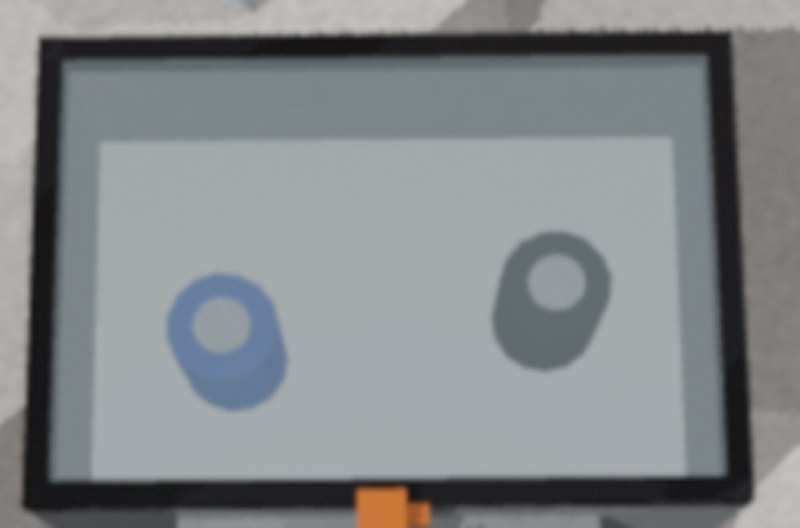

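```bash
python3 - <<'E'
from h import *
d=np.load('w8.npz');s={'tcp_pos':d['p'],'tool_rot':d['r']}
A=lambda a,b,z:pix('wrist',210+a/5.6,150+b/5.6,z,s)
B=lambda a,b,z:pix('wrist',160+a/3.2,10+b/3.2,z,s)
L=[B(*p,.064) for p in [(40,40),(730,35),(750,500),(25,508)]]
c=np.mean(L,0)[:2];x=(L[0]+L[1]-L[2]-L[3])[:2];x/=np.linalg.norm(x);y=np.array([-x[1],x[0]])
print('c',c,'yaw',np.degrees(np.arctan2(x[1],x[0])),[np.linalg.norm(L[i]-L[(i+1)%4]) for i in range(4)])
loc=lambda p:np.array([(p[:2]-c)@x,(p[:2]-c)@y])
for n,p in dict(nub=A(392,292,.08),plate=A(391,313,.054),blue=B(221,324,.05),black=B(556,281,.05)).items(): print(n,p,loc(p))
s=ctrl.sense();P=A(392,292,.08);P[2]=.080
Rt=toolrot(20,-42)
rel(P-.06*Rt[:,0],Rt);rel(P,Rt)
E
```

```text
c [ 0.5511 -0.2755] yaw -41.95053107501604 [np.float64(0.2141006065324011), np.float64(0.14741867124847327), np.float64(0.21326405282326852), np.float64(0.14838931809389289)]
nub [ 0.4706 -0.2018  0.08  ] [-0.1091  0.001 ]
plate [ 0.4709 -0.2015  0.054 ] [-0.1091  0.0014]
blue [ 0.5769 -0.2286  0.05  ] [-0.0122  0.0521]
black [ 0.5162 -0.3162  0.05  ] [ 0.0013 -0.0536]
delta [ 0.0826 -0.0016 -0.0047] turn [-0.33 -4.69 -0.02]
delta [ 0.1424 -0.0016  0.0002] turn [-0.33 -4.69 -0.02]
```

```bash
python3 -m crank '[{"turn":[0,-4.7,0],"delta_pos":[0.04,-0.0016,-0.003],"hand":40},{"turn":[0,-4.7,0],"delta_pos":[0.08,-0.0016,-0.0045],"hand":40},{"turn":[0,-4.7,0],"delta_pos":[0.105,-0.0016,-0.002],"hand":40},{"turn":[0,-4.7,0],"delta_pos":[0.125,-0.0016,-0.001],"hand":40},{"turn":[0,-4.7,0],"delta_pos":[0.136,-0.0016,0],"hand":40},{"turn":[0,-4.7,0],"delta_pos":[0.141,-0.0016,0],"hand":40},{"turn":[0,-4.7,0],"delta_pos":[0.141,-0.0016,0],"hand":40}]' 20
python3 - <<'E'
from h import *
im=read_camera('wrist');crop(im,'w9.png',0,0,560,420,1.4)
E
```

```text
time_s: 9.55
tcp_pos: [0.4699, -0.2019, 0.0819]
tool_rot: [[0.256, -0.67, -0.697], [-0.231, -0.742, 0.629], [-0.939, -0.001, -0.345]]
force: [0.4, 0.1, 0.8]
grip_width: 0.0344
```

View pics/w9.png

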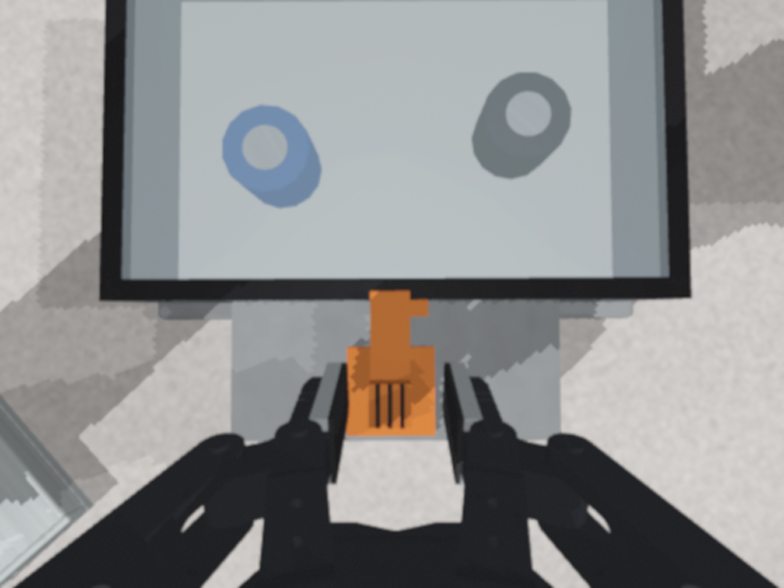

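```bash
python3 -m crank '[{"turn":[0,0,0],"delta_pos":[0,0,0],"hand":12},{"turn":[0,0,0],"delta_pos":[0,0,0],"hand":12},{"turn":[0,0,0],"delta_pos":[0,0,0],"hand":12},{"turn":[0,0,0],"delta_pos":[0,0,0],"hand":12},{"turn":[0,0,0],"delta_pos":[0,-0.004,0],"hand":12},{"turn":[0,0,0],"delta_pos":[0,-0.008,0],"hand":12},{"turn":[0,0,0],"delta_pos":[0,-0.012,0],"hand":12},{"turn":[0,0,0],"delta_pos":[0,-0.0155,0],"hand":12},{"turn":[0,0,0],"delta_pos":[0,-0.0155,0],"hand":12},{"turn":[0,0,0],"delta_pos":[0,-0.0155,0],"hand":12}]' 20
python3 - <<'E'
from h import *
im=read_camera('wrist');crop(im,'w10.png',0,0,560,420,1.4)
E
```

```text
time_s: 10.6
tcp_pos: [0.4806, -0.1903, 0.0831]
tool_rot: [[0.258, -0.67, -0.696], [-0.232, -0.742, 0.629], [-0.938, -0.001, -0.347]]
force: [-2.8, 4.1, 6.7]
grip_width: 0.0136
```

View pics/w10.png

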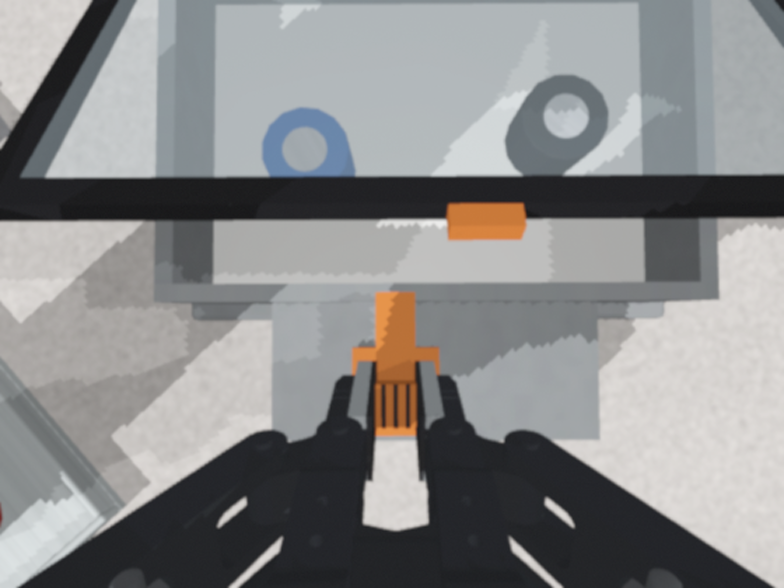

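```bash
python3 -m crank '[{"turn":[0,0,0],"delta_pos":[0,0,0],"hand":40},{"turn":[0,0,0],"delta_pos":[0,0,0],"hand":40},{"turn":[0,0,0],"delta_pos":[0,0,0],"hand":40},{"turn":[0,0,0],"delta_pos":[0,0,0],"hand":40},{"turn":[0,0,0],"delta_pos":[-0.02,0,0],"hand":40},{"turn":[0,0,0],"delta_pos":[-0.05,0,0],"hand":40},{"turn":[0,0,0],"delta_pos":[-0.09,0,0],"hand":55},{"turn":[0,0,0],"delta_pos":[-0.13,0,0],"hand":55},{"turn":[0,0,0],"delta_pos":[-0.15,0,0],"hand":55},{"turn":[0,0,0],"delta_pos":[-0.15,0,0],"hand":55}]'
python3 - <<'E'
from h import *
s=ctrl.sense()
im=read_camera('wrist');crop(im,'w11.png',0,0,560,420,1.4)
np.savez('w11.npz',im=im,p=s['tcp_pos'],r=s['tool_rot'])
im=read_camera('side');crop(im,'s11.png',120,130,160,120,5)
E
```

```text
time_s: 11.65
tcp_pos: [0.4422, -0.1557, 0.2256]
tool_rot: [[0.261, -0.67, -0.695], [-0.233, -0.742, 0.629], [-0.937, -0.002, -0.35]]
force: [0.5, 0.1, -0.8]
grip_width: 0.0466
```

View pics/w11.png

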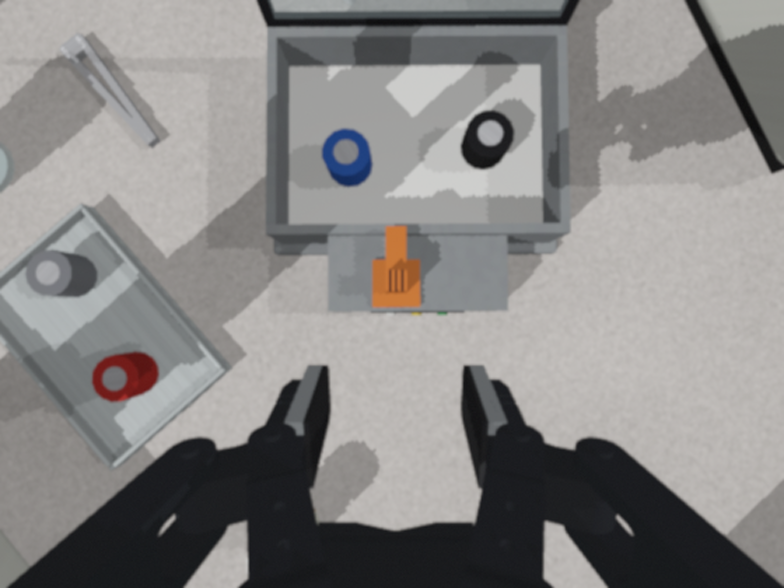

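View pics/s11.png

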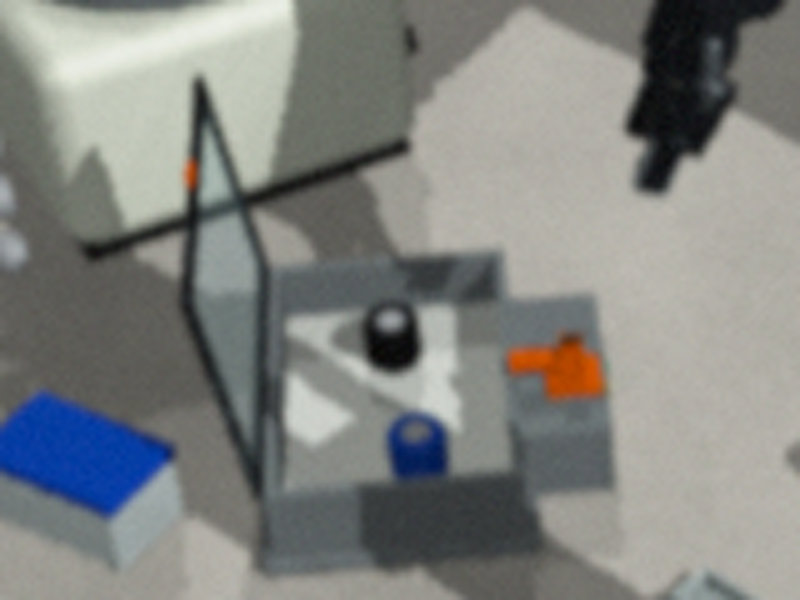

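```bash
python3 - <<'E'
from h import *
d=np.load('w11.npz');s={'tcp_pos':d['p'],'tool_rot':d['r']}
crop(d['im'],'w11a.png',220,80,60,60,8)
print(pix('wrist',346/1.4,151.5/1.4,.05,s))
Rt=toolrot(40,-30);P=np.array([.577,-.2286,.0475])
for k in(.12,.03,0):rel(P-k*Rt[:,0],Rt)
E
```

```text
[ 0.5765 -0.2287  0.05  ]
delta [ 0.1034 -0.0206 -0.0405] turn [-10.54  19.72  -6.11]
delta [ 0.1876 -0.0327 -0.0698] turn [-10.54  19.72  -6.11]
delta [ 0.2157 -0.0368 -0.0796] turn [-10.54  19.72  -6.11]
```

View pics/w11a.png

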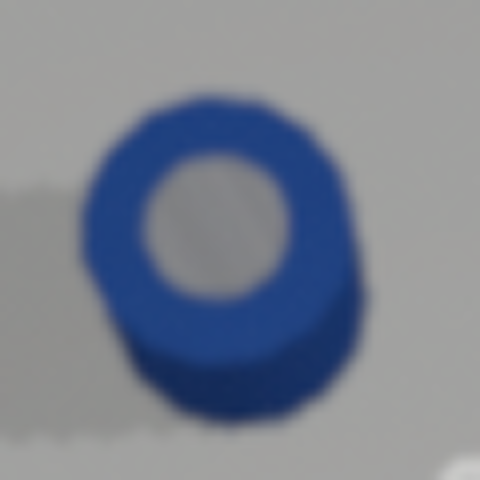

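```bash
python3 -m crank '[{"turn":[-4,7,-2],"delta_pos":[0.03,-0.006,-0.015],"hand":60},{"turn":[-8,14,-4.5],"delta_pos":[0.06,-0.014,-0.03],"hand":60},{"turn":[-10.5,19.7,-6.1],"delta_pos":[0.09,-0.02,-0.04],"hand":60},{"turn":[-10.5,19.7,-6.1],"delta_pos":[0.1034,-0.0206,-0.0405],"hand":60},{"turn":[-10.5,19.7,-6.1],"delta_pos":[0.13,-0.025,-0.05],"hand":60},{"turn":[-10.5,19.7,-6.1],"delta_pos":[0.16,-0.029,-0.06],"hand":60},{"turn":[-10.5,19.7,-6.1],"delta_pos":[0.1785,-0.0315,-0.067],"hand":60},{"turn":[-10.5,19.7,-6.1],"delta_pos":[0.1785,-0.0315,-0.067],"hand":60},{"turn":[-10.5,19.7,-6.1],"delta_pos":[0.1785,-0.0315,-0.067],"hand":60}]'
python3 - <<'E'
from h import *
s=ctrl.sense();print(s['qvel'],s['joint_pos'][5])
im=read_camera('wrist');crop(im,'w12.png',0,0,560,420,1.4)
np.savez('w12.npz',im=im,p=s['tcp_pos'],r=s['tool_rot'])
Rt=toolrot(40,-30);P=np.array([.577,-.2286,.0475]);rel(P,Rt)
E
```

```text
time_s: 12.65
tcp_pos: [0.5546, -0.2163, 0.078]
tool_rot: [[0.554, -0.502, -0.664], [-0.319, -0.865, 0.388], [-0.769, -0.003, -0.639]]
force: [0.1, 0.5, 0.2]
grip_width: 0.051
[ 0.0053 -0.0393  0.0039  0.005   0.0043  0.0058] 2.554720329542034
delta [ 0.0404 -0.0003  0.0007] turn [-0.22  0.21  0.06]
```

View pics/w12.png

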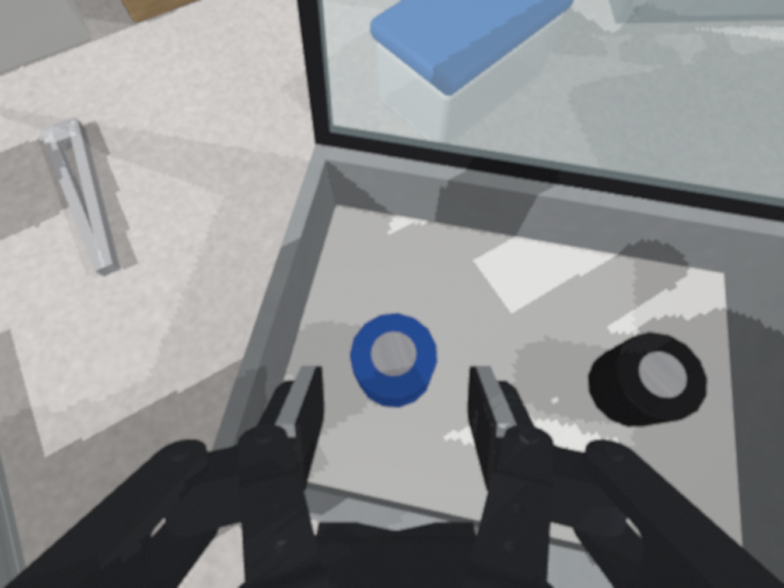

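```bash
python3 - <<'E'
from h import *
Rt=toolrot(40,-15);P=np.array([.577,-.2286,.0475]);s=ctrl.sense()
rel(P-.055*Rt[:,0],Rt);rel(s['tcp_pos'],toolrot(40,-24))
print(ctrl.sense()['joint_pos'])
E
```

```text
delta [-0.0138  0.0087 -0.0001] turn [-11.73   0.18  -9.57]
delta [0. 0. 0.] turn [-4.83  0.2  -3.79]
[-0.4047  0.4274  1.9622 -0.8908  0.0965  2.5548]
```

```bash
cat > fk.py <<'E'
from h import *
from scipy.optimize import least_squares
s=ctrl.sense()
D=[([-1.283,.3,1.522,0,1.321,-.067],[.191,-.516,.25],[[0,.347,-.938],[0,-.938,-.347],[-1,0,0]]),
([-0.5536,-0.1667,2.0254,0.6872,0.9405,0.3167],[.4498,-.099,.3002],[[0.599, 0.37, -0.71], [0.232, -0.929, -0.288], [-0.766, 0.008, -0.643]]),
([.2826,-.048,2.018,.1133,.4784,1.3953],[.4865,.1916,.2602],[[0.6, 0.365, -0.712], [0.229, -0.931, -0.284], [-0.766, 0.008, -0.642]]),
([-0.4047,0.4274,1.9622,-0.8908,0.0965,2.5548],[.5546,-.2163,.078],[[0.554, -0.502, -0.664], [-0.319, -0.865, 0.388], [-0.769, -0.003, -0.639]])]
def fk(q,p):
    a,b,L1,L2,e,h,d,b2=p
    E=lambda ax,t:R.from_euler(ax,t).as_matrix()
    A=E('z',q[0]);B=A@E('y',q[1]);C=B@E('y',q[2]);W=C@E('z',q[3])@E('y',q[4])@E('z',q[5])
    pos=A@np.array([a,b,h])+B@np.array([0,0,L1])+C@np.array([e,0,L2])+C@E('z',q[3])@np.array([0,b2,0])+W@np.array([0,0,d])
    return pos,W
def res(p): return np.concatenate([fk(q,p)[0]-t for q,t,_ in D])
r=least_squares(res,[0,.03,.4,.4,0,.3,.25,0.0]);P0=r.x
M=np.mean([fk(q,P0)[1].T@np.array(Rm) for q,_,Rm in D],0);U,_,V=np.linalg.svd(M);M=U@V
def ik(pos,Rt,q0):
    lo=[-3.03,-.79,.23,-1.04,0,-2.55];hi=[3.03,2.21,2.52,4.18,3.07,2.55]
    f=lambda q:np.concatenate([(fk(q,P0)[0]-pos)*10,(fk(q,P0)[1]@M-Rt).ravel()])
    r=least_squares(f,np.clip(q0,np.array(lo)+.01,np.array(hi)-.01),bounds=(lo,hi));return r.x,2*r.cost
E
python3 - <<'E'
from fk import *
print(P0,'res mm',np.abs(r.fun).max()*1000);print(M)
for q,t,Rm in D: print(np.abs(fk(q,P0)[1]@M-np.array(Rm)).max())
B=np.array([.577,-.2286,.0475])
for lean in(40,37):
  for az in (-35,-25,-21,-15,-5,5):
    for q0 in ([-.35,.5,1.9,0,.1,1.6],[-.35,.5,1.9,1.,.3,1.6],[-.35,.5,1.9,-.9,.3,1.6],[-.35,.5,1.9,2.5,.3,-1.]):
        q,c=ik(B,toolrot(lean,az),q0)
        if c<1e-5: print(lean,az,q.round(3))
E
```

```text
[-0.0021  0.0366  0.4254  0.4501  0.0415  0.2214  0.2258 -0.    ] res mm 0.12508754065204686
[[-0.0003 -1.      0.    ]
 [-0.0003 -0.     -1.    ]
 [ 1.     -0.0003 -0.0003]]
0.0011146207219631923
0.0005883776846116184
0.0008614120861878127
0.0008439845938053026
40 -25 [-0.436  0.528  1.903  0.021  0.012  1.55 ]
40 -25 [-0.436  0.528  1.903  0.021  0.012  1.55 ]
40 -25 [-0.436  0.528  1.903  0.021  0.012  1.55 ]
40 -25 [-0.436  0.528  1.903  0.021  0.012  1.55 ]
40 -21 [-0.458  0.528  1.904  1.346  0.06   0.155]
40 -21 [-0.458  0.528  1.904  1.346  0.06   0.155]
40 -21 [-0.458  0.528  1.904  1.346  0.06   0.155]
40 -21 [-0.458  0.528  1.904  1.346  0.06   0.155]
40 -15 [-0.489  0.53   1.9    1.397  0.148  0.   ]
40 -15 [-0.489  0.53   1.9    1.397  0.148  0.   ]
40 -15 [-0.489  0.53   1.9    1.397  0.148  0.   ]
40 -15 [-0.489  0.53   1.9    1.397  0.148  0.   ]
40 -5 [-0.539  0.54   1.882  1.328  0.294 -0.102]
40 -5 [-0.539  0.54   1.882  1.328  0.294 -0.102]
40 -5 [-0.539  0.54   1.882  1.328  0.294 -0.102]
40 -5 [-0.539  0.54   1.882  1.328  0.294 -0.102]
40 5 [-0.583  0.558  1.85
[... 478 characters left out ...]
7 -21 [-0.456  0.527  1.878  0.531  0.107  0.971]
37 -21 [-0.456  0.527  1.878  0.531  0.107  0.971]
37 -15 [-0.485  0.529  1.875  0.915  0.169  0.484]
37 -15 [-0.485  0.529  1.875  0.915  0.169  0.484]
37 -15 [-0.485  0.529  1.875  0.915  0.169  0.484]
37 -15 [-0.485  0.529  1.875  0.915  0.169  0.484]
37 -5 [-0.531  0.538  1.859  1.069  0.299  0.159]
37 -5 [-0.531  0.538  1.859  1.069  0.299  0.159]
37 -5 [-0.531  0.538  1.859  1.069  0.299  0.159]
37 -5 [-0.531  0.538  1.859  1.069  0.299  0.159]
37 5 [-0.572  0.555  1.828  1.066  0.435 -0.006]
37 5 [-0.572  0.555  1.828  1.066  0.435 -0.006]
37 5 [-0.572  0.555  1.828  1.066  0.435 -0.006]
37 5 [-0.572  0.555  1.828  1.066  0.435 -0.006]
```

```bash
python3 - <<'E'
from fk import *
B=np.array([.577,-.2286,.0475]);q=s['joint_pos']
for az in(-25,-24):
  Rt=toolrot(37,az)
  for k in(.05,.03,.01,0): 
    q1,c=ik(B-k*Rt[:,0],Rt,[-.43,.45,1.95,0,.2,1.57]);print(az,k,q1.round(3),c)
Rt=toolrot(37,-24.7)
for k in(.05,0):rel(B-k*Rt[:,0],Rt)
# lift & stage
for z in (.0475,.1,.15,.2):
    q1,c=ik([.577,-.2286,z],Rt,[-.43,.45,1.95,0,.2,1.57]);print('lift',z,q1.round(3),c)
S=np.array([.5805,.2428,.1385])
for az in (10,15,19,21.5,25):
    Rs=toolrot(37,az)
    for k in (.16,0):
        q1,c=ik(S-k*Rs[:,0],Rs,[.35,.3,1.9,0,.3,1.57]);print('stage',az,k,q1.round(3),c)
E
```

```text
-25 0.05 [-0.436  0.397  1.953  0.002  0.145  1.569] 3.3240650141936746e-20
-25 0.03 [-0.436  0.45   1.924  0.002  0.121  1.569] 2.997873591964724e-29
-25 0.01 [-0.436  0.502  1.894  0.002  0.1    1.568] 6.834318017593431e-22
-25 0 [-0.436  0.527  1.878  0.003  0.091  1.568] 6.97325516211911e-19
-24 0.05 [-0.443  0.397  1.953  0.101  0.146  1.452] 7.364245626677103e-21
-24 0.03 [-0.442  0.45   1.925  0.117  0.122  1.436] 2.1410978070519908e-29
-24 0.01 [-0.441  0.501  1.894  0.138  0.101  1.416] 7.64697101070875e-23
-24 0 [-0.441  0.527  1.878  0.15   0.092  1.403] 1.195326181983754e-19
delta [-0.0095  0.0024 -0.0019] turn [-4.38 -2.8  -3.23]
delta [ 0.0404 -0.0003  0.0007] turn [-4.38 -2.8  -3.23]
lift 0.0475 [-0.438  0.527  1.878  0.047  0.091  1.518] 6.011344941883572e-19
lift 0.1 [-0.438  0.425  1.868  0.021  0.203  1.545] 8.755854734550987e-22
lift 0.15 [-0.438  0.338  1.845  0.014  0.313  1.552] 1.004095608333448e-25
lift 0.2 [-0.438  0.262  1.808  0.01   0.425  1.556] 3.2905338323474373e-18
stage 10 0.16 [ 0.432  0.003  1.935 -0.278  0.592  2.01 ] 2.4974742171511905e-22
stage 10 0 [ 0.383  0.381  1.817 -0.391  0.332  2.109] 2.628587509526322e-27
stage 15 0.16 [ 0.382 -0.011  1.948 -0.135  0.565  1.781] 1.4517808574299017e-26
stage 15 0 [ 0.359  0.376  1.824 -0.196  0.303  1.835] 3.0538493989865095e-28
stage 19 0.16 [ 0.342 -0.017  1.954 -0.011  0.558  1.588] 5.0492452997070775e-26
stage 19 0 [ 0.34   0.373  1.828 -0.016  0.295  1.592] 4.552160544319976e-27
stage 21.5 0.16 [ 0.316 -0.018  1.956  0.068  0.56   1.466] 4.939156841100802e-26
stage 21.5 0 [0.328 0.373 1.828 0.099 0.296 1.438] 4.1250199211313074e-23
stage 25 0.16 [ 0.28  -0.018  1.955  0.175  0.571  1.299] 1.8756284716395186e-22
stage 25 0 [0.311 0.373 1.828 0.253 0.308 1.229] 2.0080068059628877e-30
```

```bash
python3 -m crank '[{"turn":[-1.5,-1,-1],"delta_pos":[-0.0095,0.0022,-0.002],"hand":60},{"turn":[-3,-2,-2],"delta_pos":[-0.0095,0.0022,-0.002],"hand":60},{"turn":[-4.2,-2.8,-3],"delta_pos":[-0.0095,0.0022,-0.002],"hand":60},{"turn":[-4.2,-2.8,-3],"delta_pos":[-0.0095,0.0022,-0.002],"hand":60},{"turn":[-4.2,-2.8,-3],"delta_pos":[-0.0095,0.0022,-0.002],"hand":60},{"turn":[-4.2,-2.8,-3],"delta_pos":[-0.0095,0.0022,-0.002],"hand":60}]'
python3 - <<'E'
from fk import *
print(s['joint_pos'],s['qvel'])
im=read_camera('wrist');crop(im,'w13.png',200,200,160,140,5)
np.savez('w13.npz',im=im,p=s['tcp_pos'],r=s['tool_rot'])
B=np.array([.577,-.2286,.0475]);rel(B,toolrot(37,-25))
E
```

```text
time_s: 13.3
tcp_pos: [0.5503, -0.2161, 0.0891]
tool_rot: [[0.547, -0.422, -0.723], [-0.256, -0.907, 0.335], [-0.797, 0.002, -0.604]]
force: [-0.6, -0.6, 0.9]
grip_width: 0.0512
[-0.4357  0.3967  1.9527 -0.0077  0.1439  1.5769] [ 0.0049  0.0081  0.0032 -0.12   -0.0058  0.1248]
delta [ 0.0507 -0.      0.0014] turn [ 0.13 -0.13 -0.07]
```

View pics/w13.png

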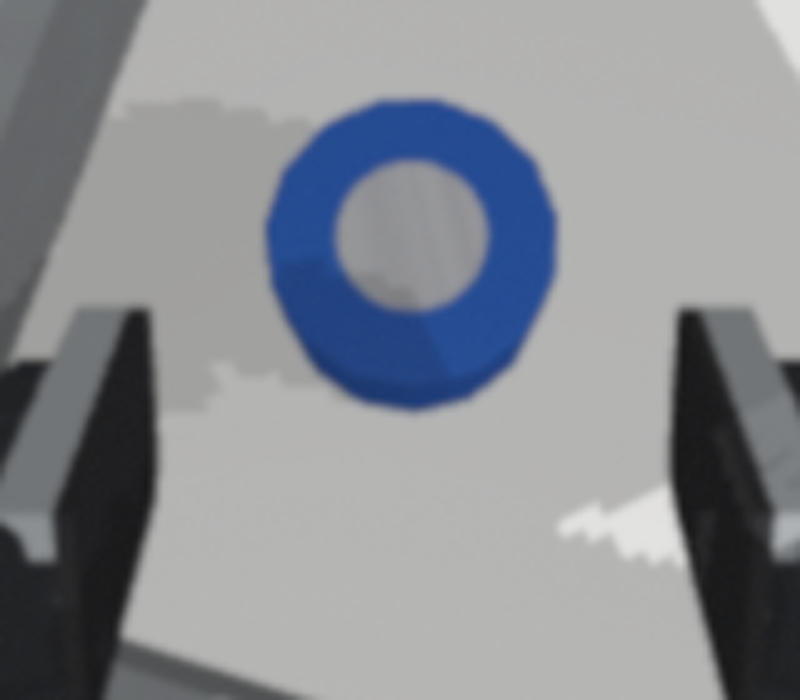

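Joints are now comfortable; the blue disc (spot at crop 412,235) is centred between the jaws. Going in.

```bash
python3 - <<'E'
from h import *
d=np.load('w13.npz');s={'tcp_pos':d['p'],'tool_rot':d['r']}
print(pix('wrist',200+412/5,200+235/5,.05,s))
E
python3 -m crank '[{"turn":[0,0,0],"delta_pos":[0.018,0,0.0005],"hand":60},{"turn":[0,0,0],"delta_pos":[0.032,0,0.001],"hand":60},{"turn":[0,0,0],"delta_pos":[0.043,0,0.001],"hand":60},{"turn":[0,0,0],"delta_pos":[0.05,0,0.001],"hand":60},{"turn":[0,0,0],"delta_pos":[0.05,0,0.001],"hand":60},{"turn":[0,0,0],"delta_pos":[0.05,0,0.001],"hand":60}]'
python3 - <<'E'
from h import *
im=read_camera('wrist');crop(im,'w14.png',140,220,280,200,2.8)
E
```

```text
[ 0.5769 -0.2287  0.05  ]
time_s: 13.95
tcp_pos: [0.5769, -0.2286, 0.0477]
tool_rot: [[0.546, -0.42, -0.725], [-0.256, -0.907, 0.333], [-0.798, 0.003, -0.603]]
force: [-0.2, 0.3, 0.0]
grip_width: 0.0512
```

View pics/w14.png

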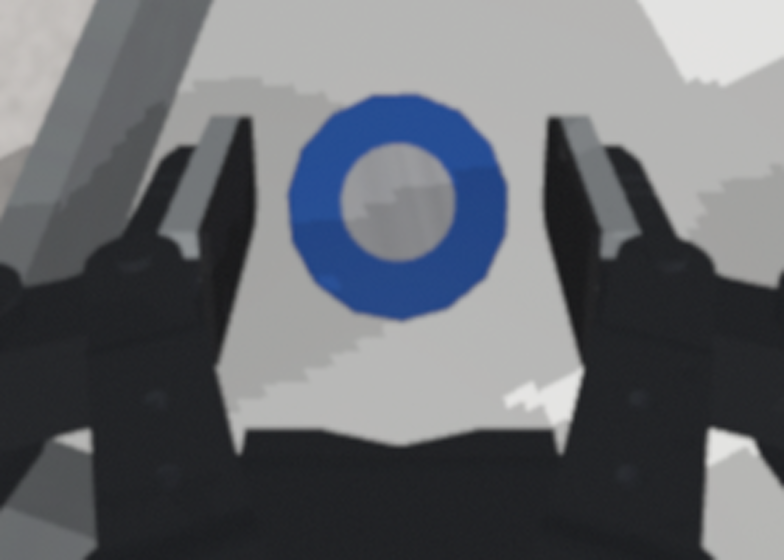

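Perfectly positioned; close.

```bash
python3 -m crank '[{"turn":[0,0,0],"delta_pos":[0,0,0],"hand":35},{"turn":[0,0,0],"delta_pos":[0,0,0],"hand":20},{"turn":[0,0,0],"delta_pos":[0,0,0],"hand":20},{"turn":[0,0,0],"delta_pos":[0,0,0],"hand":20},{"turn":[0,0,0],"delta_pos":[0,0,0],"hand":20},{"turn":[0,0,0],"delta_pos":[0,0,0],"hand":20}]' 40
python3 - <<'E'
from fk import *
print(s['tool_rot'][2],s['tcp_pos'],s['joint_pos'])
rel([.577,-.2286,.2])
E
```

```text
time_s: 14.6
tcp_pos: [0.5772, -0.2288, 0.0483]
tool_rot: [[0.547, -0.42, -0.724], [-0.256, -0.907, 0.333], [-0.797, 0.004, -0.604]]
force: [-2.6, 0.9, 6.0]
grip_width: 0.0348
[-0.7972  0.0035 -0.6037] [ 0.5772 -0.2288  0.0483] [-0.4358  0.5281  1.8784 -0.0166  0.087   1.5834]
delta [-0.1212  0.0005 -0.0914] turn [0. 0. 0.]
```

```bash
python3 -m crank '[{"turn":[0,0,0],"delta_pos":[-0.004,0,-0.003],"hand":20},{"turn":[0,0,0],"delta_pos":[-0.012,0,-0.009],"hand":20},{"turn":[0,0,0],"delta_pos":[-0.03,0,-0.0225],"hand":20},{"turn":[0,0,0],"delta_pos":[-0.055,0,-0.041],"hand":20},{"turn":[0,0,0],"delta_pos":[-0.085,0,-0.064],"hand":20},{"turn":[0,0,0],"delta_pos":[-0.115,0,-0.087],"hand":20},{"turn":[0,0,0],"delta_pos":[-0.13,0,-0.098],"hand":20},{"turn":[0,0,0],"delta_pos":[-0.13,0,-0.098],"hand":20}]'
python3 - <<'E'
from fk import *
im=read_camera('wrist');crop(im,'w15.png',140,200,280,200,2.8)
S=np.array([.5805,.2428,.1385]);Rs=toolrot(37.13,19)
print(s['tcp_pos'],s['joint_pos'])
rel([.50,-.03,.26],toolrot(37.13,-4));rel(S-.16*Rs[:,0],Rs)
E
```

```text
time_s: 15.4
tcp_pos: [0.5778, -0.2284, 0.2145]
tool_rot: [[0.55, -0.42, -0.722], [-0.258, -0.908, 0.332], [-0.795, 0.003, -0.607]]
force: [0.3, 0.3, -1.2]
grip_width: 0.0348
[ 0.5778 -0.2284  0.2145] [-0.4345  0.2442  1.7961 -0.0049  0.4486  1.5722]
delta [-0.1314 -0.1472  0.0927] turn [-16.49  -0.03 -12.75]
delta [-0.204  -0.3616  0.1772] turn [-34.82   0.01 -26.64]
```

View pics/w15.png

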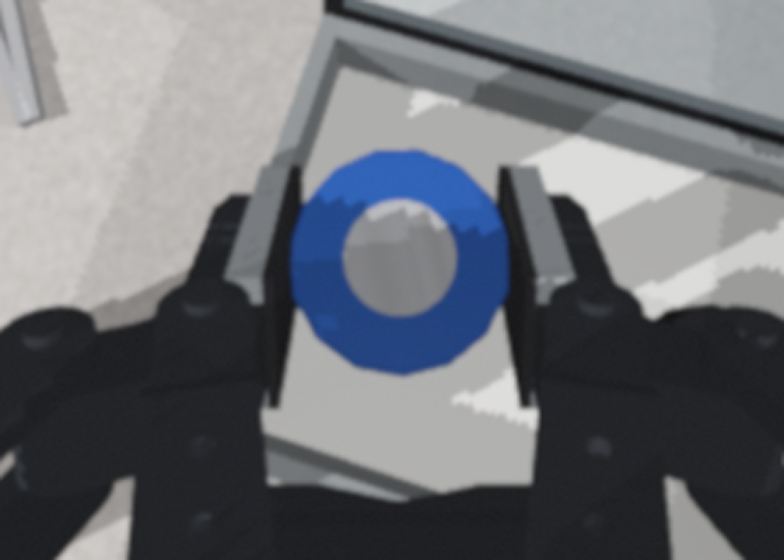

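```bash
python3 -m crank '[{"turn":[-4,0,-3],"delta_pos":[-0.035,-0.025,0.015],"hand":20},{"turn":[-8,0,-6],"delta_pos":[-0.07,-0.06,0.035],"hand":20},{"turn":[-12,0,-9.3],"delta_pos":[-0.10,-0.10,0.065],"hand":20},{"turn":[-16.5,0,-12.7],"delta_pos":[-0.13,-0.145,0.09],"hand":20},{"turn":[-20.5,0,-15.7],"delta_pos":[-0.15,-0.185,0.105],"hand":20},{"turn":[-25,0,-19],"delta_pos":[-0.165,-0.23,0.12],"hand":20},{"turn":[-29,0,-22.2],"delta_pos":[-0.18,-0.275,0.14],"hand":20},{"turn":[-33,0,-25.2],"delta_pos":[-0.195,-0.32,0.16],"hand":20},{"turn":[-34.8,0,-26.6],"delta_pos":[-0.204,-0.355,0.175],"hand":20},{"turn":[-34.8,0,-26.6],"delta_pos":[-0.204,-0.3616,0.177],"hand":20},{"turn":[-34.8,0,-26.6],"delta_pos":[-0.204,-0.3616,0.177],"hand":20},{"turn":[-34.8,0,-26.6],"delta_pos":[-0.204,-0.3616,0.177],"hand":20}]'
python3 - <<'E'
from fk import *
print(s['joint_pos'],s['qvel'])
im=read_camera('wrist');crop(im,'w16.png',0,0,560,420,1.4)
np.savez('w16.npz',im=im,p=s['tcp_pos'],r=s['tool_rot'])
P=ringfit(im,s,235,150,75,100)
q=np.array([proj('wrist',p,s) for p in P]);print(len(P),q.min(0),q.max(0))
k=np.hypot(P[:,0]-.5805,P[:,1]-.2428)<.03;P=P[k]
r=least_squares(lambda x:np.hypot(P[:,0]-x[0],P[:,1]-x[1])-.022,[.58,.243],loss='soft_l1',f_scale=.001);print('ring',r.x,np.abs(r.fun).mean(),len(P))
E
```

```text
time_s: 16.65
tcp_pos: [0.4889, 0.2111, 0.2639]
tool_rot: [[0.567, 0.326, -0.756], [0.196, -0.946, -0.26], [-0.8, -0.001, -0.6]]
force: [0.3, -0.5, -0.6]
grip_width: 0.0348
[ 0.3406 -0.0146  1.9576 -0.0082  0.5548  1.5857] [-0.0281 -0.0152 -0.0017  0.003   0.0005 -0.0052]Traceback (most recent call last):
  File "<stdin>", line 6, in <module>
  File "h.py", line 15, in proj
    i=camera_info(n);q=np.linalg.inv(cw(n,s))@np.append(p,1)
                                     ~~^^^^^
  File "h.py", line 7, in cw
    i=camera_info(n)
ValueError: time passes only in moves, steps and waits
```

View pics/w16.png

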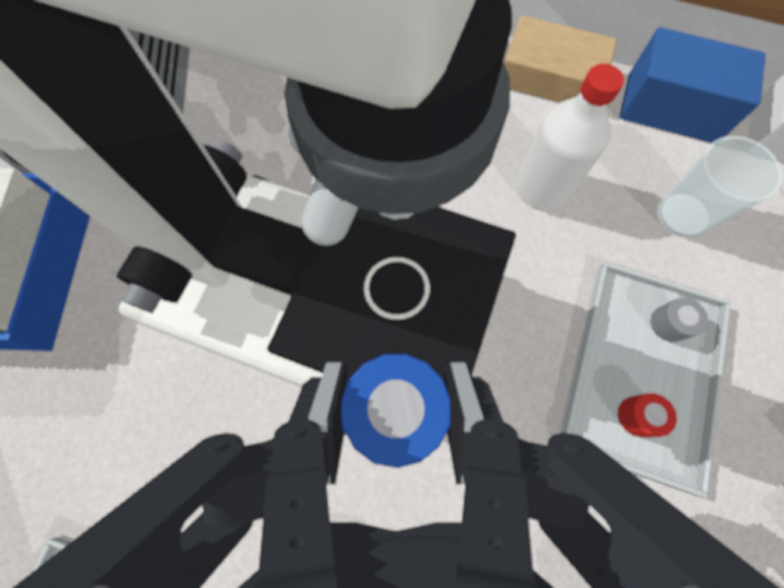

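```bash
sed -i 's/^import cv2/import functools\ncamera_info=functools.lru_cache(None)(camera_info)\nimport cv2/' h.py
python3 - <<'E'
from h import *
from scipy.optimize import least_squares
d=np.load('w16.npz');im=d['im'];s={'tcp_pos':d['p'],'tool_rot':d['r']}
P=ringfit(im,s,250,175,70,60)
k=np.hypot(P[:,0]-.5805,P[:,1]-.2428)<.03;P=P[k]
r=least_squares(lambda x:np.hypot(P[:,0]-x[0],P[:,1]-x[1])-.022,[.58,.243],loss='soft_l1',f_scale=.001);print('ring',r.x,np.abs(r.fun).mean(),len(P))
crop(im,'w16a.png',235,245,100,95,7)
print('spot',pix('wrist',397/1.4,408/1.4,s['tcp_pos'][2]+.002,s)-s['tcp_pos'])
E
```

```text
ring [0.5806 0.2427] 0.0008351846163658361 426
spot [0.0005 0.0002 0.002 ]
```

View pics/w16a.png

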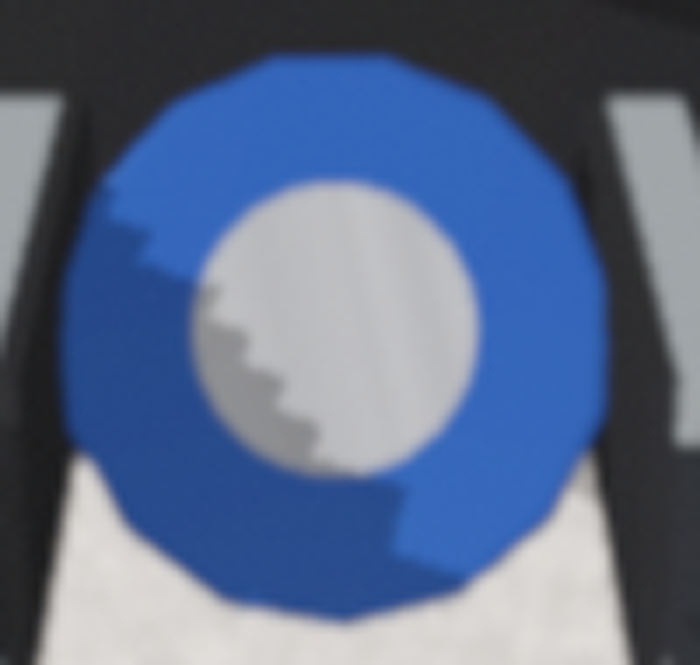

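```bash
python3 - <<'E'
from h import *
Rs=toolrot(37.13,19);S=np.array([.5803,.2426,.144])
rel(S,Rs);rel(S-[0,0,.005],Rs)
E
```

```text
delta [ 0.1542 -0.0005 -0.005 ] turn [-0.09  0.21  0.03]
delta [ 0.1582 -0.0005 -0.002 ] turn [-0.09  0.21  0.03]
```

```bash
python3 -m crank '[{"turn":[0,0.2,0],"delta_pos":[0.03,0,-0.003],"hand":20},{"turn":[0,0.2,0],"delta_pos":[0.06,0,-0.005],"hand":20},{"turn":[0,0.2,0],"delta_pos":[0.09,-0.0005,-0.005],"hand":20},{"turn":[0,0.2,0],"delta_pos":[0.115,-0.0005,-0.005],"hand":20},{"turn":[0,0.2,0],"delta_pos":[0.135,-0.0005,-0.005],"hand":20},{"turn":[0,0.2,0],"delta_pos":[0.147,-0.0005,-0.005],"hand":20},{"turn":[0,0.2,0],"delta_pos":[0.154,-0.0005,-0.005],"hand":20},{"turn":[0,0.2,0],"delta_pos":[0.154,-0.0005,-0.005],"hand":20},{"turn":[0,0.2,0],"delta_pos":[0.154,-0.0005,-0.005],"hand":20}]'
python3 - <<'E'
from h import *
Rs=toolrot(37.13,19);S=np.array([.5803,.2426,.144])
rel(S-[0,0,.004],Rs);rel(S-[0,0,.007],Rs)
im=read_camera('top');crop(im,'t17.png',140,110,130,100,6)
E
```

```text
time_s: 17.6
tcp_pos: [0.5805, 0.2431, 0.1459]
tool_rot: [[0.572, 0.325, -0.753], [0.198, -0.946, -0.258], [-0.796, -0.001, -0.605]]
force: [-0.4, -0.5, -0.8]
grip_width: 0.035
delta [0.0045 0.0004 0.0039] turn [-0.09 -0.13  0.03]
delta [0.0069 0.0004 0.0057] turn [-0.09 -0.13  0.03]
```

View pics/t17.png

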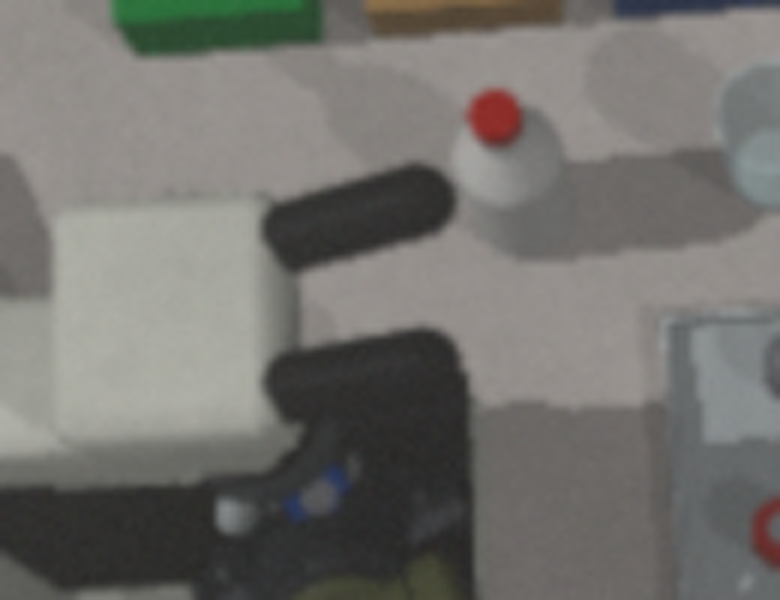

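Blue is just over the ring; lower it until contact.

```bash
python3 -m crank '[{"turn":[0,0,0],"delta_pos":[0.002,0.0004,0.0017],"hand":20},{"turn":[0,0,0],"delta_pos":[0.004,0.0004,0.0034],"hand":20},{"turn":[0,0,0],"delta_pos":[0.0055,0.0004,0.0046],"hand":20},{"turn":[0,0,0],"delta_pos":[0.0055,0.0004,0.0046],"hand":20},{"turn":[0,0,0],"delta_pos":[0.0055,0.0004,0.0046],"hand":20}]'
```

```text
time_s: 18.15
tcp_pos: [0.5805, 0.2429, 0.1383]
tool_rot: [[0.572, 0.325, -0.753], [0.198, -0.946, -0.258], [-0.796, -0.001, -0.605]]
force: [-0.4, 0.5, 2.1]
grip_width: 0.0345
```

```bash
python3 -m crank '[{"turn":[0,0,0],"delta_pos":[0.0003,0,0.0003],"hand":43},{"turn":[0,0,0],"delta_pos":[0.0003,0,0.0003],"hand":46},{"turn":[0,0,0],"delta_pos":[0.0003,0,0.0003],"hand":62},{"turn":[0,0,0],"delta_pos":[0.0003,0,0.0003],"hand":62},{"turn":[0,0,0],"delta_pos":[0.0003,0,0.0003],"hand":62},{"turn":[0,0,0],"delta_pos":[0.0003,0,0.0003],"hand":62}]'
python3 - <<'E'
from h import *
s=ctrl.sense();im=read_camera('wrist');crop(im,'w18.png',140,220,280,200,2.8)
np.savez('w18.npz',im=im,p=s['tcp_pos'],r=s['tool_rot'])
E
```

```text
time_s: 18.75
tcp_pos: [0.5803, 0.2428, 0.1376]
tool_rot: [[0.572, 0.325, -0.753], [0.198, -0.946, -0.258], [-0.796, -0.001, -0.605]]
force: [-0.2, -0.6, -0.3]
grip_width: 0.053
```

View pics/w18.png

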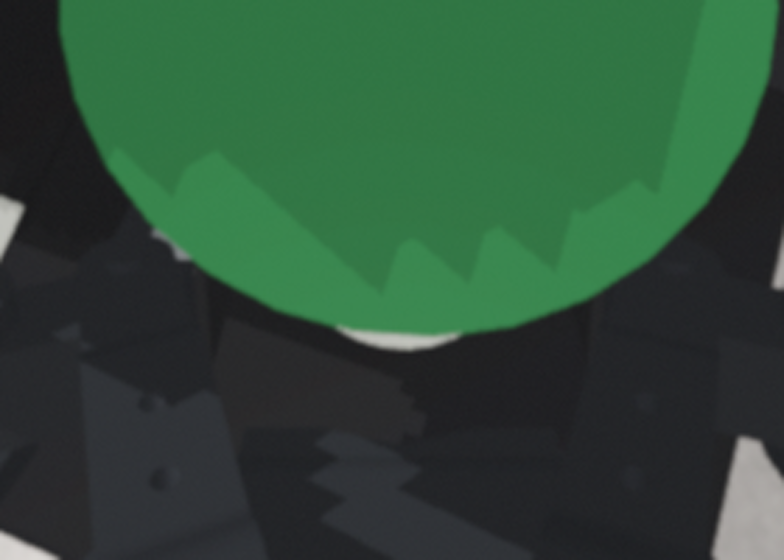

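```bash
python3 -m crank '[{"turn":[0,0,0],"delta_pos":[-0.008,0,0],"hand":62},{"turn":[0,0,0],"delta_pos":[-0.02,0,0],"hand":62},{"turn":[0,0,0],"delta_pos":[-0.045,0,0],"hand":62},{"turn":[0,0,0],"delta_pos":[-0.08,0,0],"hand":62},{"turn":[0,0,0],"delta_pos":[-0.12,0,0],"hand":62},{"turn":[0,0,0],"delta_pos":[-0.155,0,0],"hand":62},{"turn":[0,0,0],"delta_pos":[-0.16,0,0],"hand":62},{"turn":[0,0,0],"delta_pos":[-0.16,0,0],"hand":62}]'
python3 - <<'E'
from h import *
s=ctrl.sense();im=read_camera('wrist');crop(im,'w19.png',0,0,560,420,1.4);crop(im,'w19a.png',240,160,90,75,8)
np.savez('w19.npz',im=im,p=s['tcp_pos'],r=s['tool_rot'])
im=read_camera('side');crop(im,'s19.png',130,110,270,200,2.9)
E
```

```text
time_s: 19.6
tcp_pos: [0.4885, 0.2111, 0.2667]
tool_rot: [[0.574, 0.325, -0.752], [0.198, -0.946, -0.257], [-0.795, -0.001, -0.607]]
force: [-1.1, -1.2, -1.2]
grip_width: 0.0531
```

View pics/w19a.png

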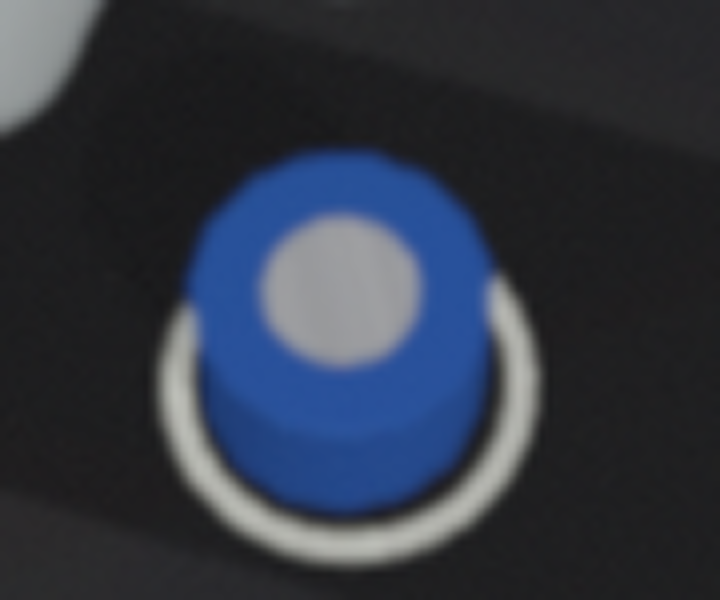

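View pics/s19.png

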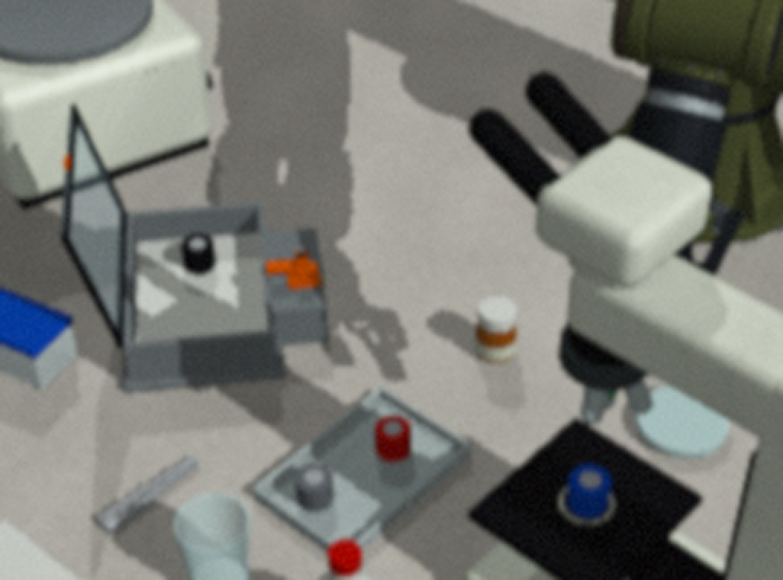

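View pics/w19.png

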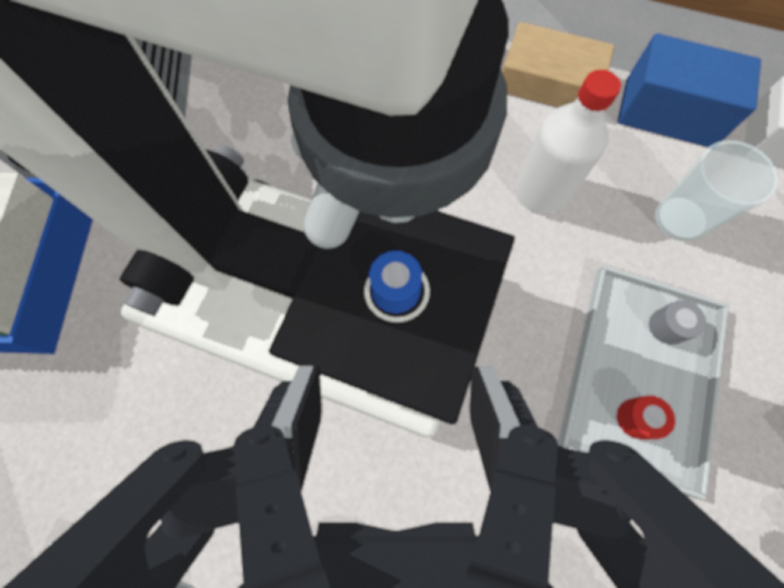

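```bash
python3 - <<'E'
from h import *
d=np.load('w19.npz');s={'tcp_pos':d['p'],'tool_rot':d['r']}
print('spot',pix('wrist',240+342/8,160+290/8,.14,s)[:2]-[.5806,.2427])
st=ctrl.sense();print(st['time_s'],st['force'],np.abs(st['qvel']).max())
ctrl.sign_off()
E
```

```text
spot [-0.0002  0.0004]
19.7 [ 0.8506  1.2992 -0.4688] 0.02483395895255332
the job is handed in; nothing more can be done
```

The job is done and handed in at 19.7 s of the allowed 72 s; no verdict was reported.

- **Red specimen:** I took it off the stage first and set it down upright in the tray farthest to the robot's right, beside the grey one.
- **Latch and lid:** I slid the latch about 15.5 mm. The lid sprang up and stayed fully open, with the black specimen still upright inside the chamber.
- **Blue specimen:** I grasped it in the chamber at a 37° lean and lowered it onto the ring until about 2 N of contact. I then released it and backed the arm away.

**Last checks:** The blue spot measured within 0.5 mm of the ring centre. Camera pictures show blue, red, grey and black upright, the lid open, and nothing else on the bench visibly moved. The gripper was clear and nearly still.

**Off plan:**
- On the first approach to the blue specimen, joint 6 read 2.555 rad, against a stated limit of 2.55. I backed off and re-planned the approach at a 37° lean. I don't know whether that reading counts as passing the joint's range.
- At both specimen grasps and on the latch, the force reading rose by about 6–7 N. I put this down to the fingertips touching the surface below as they closed.
- The first side and top camera readings disagreed by about 5–9 mm, so I used the wrist camera for the precise positions.

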